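Load the bench incubator and latch its door

TASK

Put the specimen pot with the yellow lid upright into the round seat of the incubator's pulled-out tray and push the tray fully home. Then swing the door shut and press it gently, without slamming or leaning on it, until its sprung latch snaps in and the door stays shut by itself. Leave the pot with the red lid where it stands.

Things in the scene. Friction and masses are not known exactly. Their poses are not given: they have to be found in the camera images.
- pot_yellow: specimen pot, whitish body 44 mm across, yellow screw lid 48 mm across from 50 to 65 mm above the underside; 65 mm high, 75 g. Origin: centre of its underside; z up
- pot_red: a like pot with a red lid, 44 mm across, lid 48 mm, 65 mm high, standing near the other; not to be moved. Origin: centre of its underside
- incubator: white bench incubator, fixed, 155 deep x 190 wide x 108 mm high, a control pod at the back of its roof to 122 mm. Origin: centre of its underside; x points inward (from the open front to the back), y to the latch side, z up. Front edge of roof and walls at x = -75 mm
- tray_seat (a point): centre of the floor of the tray's round seat, 50 mm across and 8 mm deep (3 mm play round the pot); floor 20 mm above the work surface, axes as the incubator's. Moves with the tray
- tray_handle (a point): middle of the top bar (6 mm round, 44 mm long, along y) of the wire bail on the tray's front, 82 mm above the work surface; free in front and above. The tray is pushed home by it; its front then stands 4 mm before the roof's front edge
- tray (a joint): tray travel in m: 0 fully home, grows as it is pulled out (along -x of the incubator), starts about 0.1 out. Slides with about 1.5 N of friction, stays where it is left, hard stop at 0
- door_hinge (a point): point on the door's upright hinge axis, 60 mm above the work surface, at the right front edge (-y) of the incubator, on the door's inner face. Site axes turn with the door: y along the door to its free edge (190 mm), x through it to the inside
- door_push (a point): point on the outer face of the door 145 mm from the hinge, 85 mm above the work surface: the place to push. Door 10 mm thick, from 12 to 108 mm high; a latch case sits on its inner face near the free edge, a small black thumb slide outside 31 to 49 mm high. Axes as door_hinge
- door (a joint): door angle in rad: 0 at its hard stop, about 1.45 at the start; opens toward -x of the incubator, counter-clockwise from above. Light friction. From somewhere between 0.17 and 0.09 on, a sprung kicker and the bolt's bevel resist, the push at door_push rising from 3 N to about 13 N over 10 mm. Let go unlatched, the door springs back to 0.095 or more; latched, it rests under 0.08
- latch (a point): tip of the sprung bolt on the door's free edge, 40 mm above the work surface. The keeper inside is set by hand and cannot be measured: the bolt snaps behind its pin when the door is somewhere between 0.08 and 0.01 rad. Then the push drops from 13 N to 9 N or less, and about 1 mm further on the door meets a stiff stop. More than 18 N on the door would strain the keeper

How it is judged:
On the way, in this order (a step that is already met when the one before it is completed fails the run):
1. the yellow-lidded pot stands let go in the seat of the tray (horizontal distance between pot_yellow and tray_seat below 0.006 m and z of pot_yellow in the frame of tray_seat below 0.003 m and angle between pot_yellow's own z axis and vertical below 0.1 rad and contact force between the fingers and pot_yellow below 0.1 N), for 0.2 s.
2. the tray is pushed home with the pot in it (horizontal distance between pot_yellow and tray_seat below 0.006 m and z of pot_yellow in the frame of tray_seat below 0.003 m and angle between pot_yellow's own z axis and vertical below 0.1 rad and value of joint tray below 0.006 m), for 0.2 s.
At the end, for the whole second after the job is handed in: the door stays shut on its latch by itself (angle under 0.085 rad, at rest), the tray is home (within 6 mm) and the yellow-lidded pot stands upright in its seat (within 6 mm of its centre, on its floor) (all of step 2 and value of joint door below 0.085 rad and velocity of joint door below 0.05 rad/s); the robot touches nothing.
It fails at once if the robot presses on the door with over 18 N near the latch (angle under 0.25 rad) (value of joint door below 0.25 rad and contact force between any of the fingers, the arm and door above 18 N).
It fails at once if the door is slammed: it closes faster than 1.5 rad/s near the latch (angle under 0.2 rad) (value of joint door below 0.2 rad and velocity of joint door below -1.5 rad/s).
It fails at once if the yellow-lidded pot is tipped by more than 0.5 rad (angle between pot_yellow's own z axis and vertical above 0.5 rad).
It fails at once if the red-lidded pot is moved by more than 20 mm (distance of pot_red from where it was at the start of the episode above 0.02 m).
It also fails if it takes over 72 s, if anything falls off the work surface, if the arm or the gripper's body presses on something with over 40 N, if the wrist force passes 120 N, or if a joint passes its speed limit or range.

ROBOT

A 7-joint arm with a two-finger parallel gripper is mounted at the origin on a cart in front of the work surface, level with it; the furniture and walls round the work are solid. World frame = base frame: x ahead of the robot, y to its left, z up, the work surface at z = 0. Lengths are in m, angles in rad, forces in N, time in s.
With the tool pointing down it reaches from about 0.425 to 0.925 m from the base axis. Payload 6.8 kg.
Tool frame: the origin (TCP) lies midway between the tips of the shut fingers; the grasp point (between the pads) lies 19 mm behind it (r.grip_point_offset is the distance from the TCP to the grasp point, in m); z points along the fingers, y is the direction in which the jaws open and shut (so a half turn about z gives the same grasp; the last joint's range is limited). The gripper opens to 85 mm and grips with 20 to 120 N. Pads are 22 mm wide; open, the fingers measure 114 mm over their backs; the gripper's body (76 mm by 85 mm) begins 54 mm behind the grasp point. The pads swing forward as they close: fully open they stand 13 mm farther back than shut.
Start: joints at [-1.412, 0.477, 0.022, 1.555, -0.011, 1.109, -0.083], TCP at [0.178, 0.651, 0.21] pointing down, gripper open.
Joint ranges: [-2.96, 2.96], [-0.34, 2.1], [-1.41, 1.46], [0.24, 2.44], [-1.37, 4.51], [0.17, 1.92], [-2.96, 2.96]. Speed limits (rad/s): [2.39, 2.39, 3.14, 3.14, 3.14, 3.14, 3.14].

INTERFACE

Orientations are given as a rotation vector (axis times angle).
In Python, from bench import r, grab_frame, camera_params gives the robot as it stands.
- The arm moves only by the tool carry_out, never from a script. Its argument "motion" is text: rows parted by semicolons, each of 5 numbers parted by spaces: the closure, from 0 (fully open) to 1 (shut), then the shift along the tool's x, y, z in mm, then the turn about the tool's z in rad. In form: fingers dx dy dz twist; .... A call has exactly 8 rows; each row shifts and turns the commanded pose from where the row before left it, along the tool's axes as they then stand; what a row does not reach is not made up. A row lasts 1/8 s, in which the tool goes at most 62.5 mm and 10.7 degrees, less where a joint would pass 70% of its speed; a pose out of reach is approached as far as the arm can. A call with a gripper value outside its range is refused whole. The fingers move at their own pace and stop on an object; "newtons" is the grip in N (left out, the last holds). Time passes only in rows, so rows that do not move let the fingers close, or fill a call up. It gives the time, the measured TCP pose, the force and the opening at its end, in the units of the state.
- r.get_obs(): the state, without advancing time (a new reading comes with each control period).
- grab_frame(name): name is "side" or "top" or "wrist"; returns the picture (420x560x3 uint8, red, green, blue); there is no depth.
- camera_params(name): a dict with "fx", "fy", "cx", "cy" (pixels), "k1" (the pictures are not rectified: a ray, as slopes to the right and down, at radius r is drawn at 1 + k1 r^2 times it, then the intrinsics apply), "eye" and "attitude" of the camera in the world. Camera axes: x right, y down, z forward; pixel columns grow to the right and rows downward; lengths in m; the calibration is good to about 2 mm. A picture is of the moment at which its call begins: read the wrist's pose just before it. camera_params takes no time and is no camera call; for the wrist camera it gives the pose at the moment of the call.
- r.hand_in(): hands the job in, once; it reports no verdict.
The state is a dict: "clock": time; "joints": joint angles; "qvel": joint speeds; "tau": joint torques, N m; "tcp_pos": TCP position; "orientation": TCP orientation; "contact_force": force on the tool from outside, world axes, zero at the start; "moment": the same for the moment, N m; "grip_width": finger opening in m.
Only numpy, scipy, OpenCV 4.12 (cv2) and the standard library are available. Lean on these libraries where they do the work, as an engineer would, in place of code of your own. Each camera call takes 0.05 s, during which the arm holds its last target.

## Working session

There is one attempt and no reset: what is moved stays moved. The work goes in short steps, Python scripts to look and compute and a tool call to move; the robot and the scene stay as the last step left them, time stands still between calls to the robot, and variables do not carry over. Pictures are saved under pics/ and viewed, and the job is handed in when it is done.

Besides the shell and the picture viewer there is one more tool, called after "Call:" in YAML: its name, and indented under it one key for each argument. carry_out: Moves the arm, as the interface text tells. Its arguments: {"type":"object","properties":{"motion":{"type":"string"},"newtons":{"type":"number"}},"required":["motion"]}

```bash
ls; mkdir -p pics; python3 - <<'E'
from bench import r, grab_frame, camera_params
import cv2
o=r.get_obs();print(o)
print(r.grip_point_offset)
for n in ["side","top","wrist"]:
    print(n,camera_params(n))
    cv2.imwrite(f"pics/{n}0.png",cv2.cvtColor(grab_frame(n),cv2.COLOR_RGB2BGR))
E
```

```text
pics
{'clock': 0.0, 'joints': array([-1.4120731 ,  0.4777875 ,  0.02239408,  1.5564994 , -0.01149601,
        1.10929179, -0.08312684]), 'qvel': array([ 0.0001826 , -0.00061059, -0.00026048,  0.00200536,  0.00177907,
        0.00105354,  0.00090668]), 'tau': array([ 2.31746035e-04, -5.96459627e+01,  1.60786137e+00, -2.81205279e+01,
        1.24062863e-02,  9.34906479e-03,  2.99919475e-05]), 'tcp_pos': array([0.17785776, 0.65046951, 0.20901502]), 'orientation': array([-4.17953143e-01, -3.11358378e+00,  2.91446504e-03]), 'contact_force': array([ 0.42873071, -0.40854046,  0.32228332]), 'moment': array([-0.02765578, -0.04490366, -0.0195268 ]), 'grip_width': 0.08548221242789641}
0.0187
side {'fx': 438.5604683957709, 'fy': 438.5604683957709, 'cx': 284.0993469967157, 'cy': 204.60344911081427, 'k1': -0.10553132264766099, 'eye': array([1.00749862, 0.06089066, 0.7580971 ]), 'attitude': array([-1.27628078, -2.37285302,  0.80811242])}
top {'fx': 501.24950505586884, 'fy': 501.24950505586884, 'cx': 273.4731358740602, 'cy': 212.78566209963984, 'k1': -0.18473807134815587, 'eye': array([ 0.36685938, -0.17463554,  1.03415488]), 'attitude': array([-2.1379518 ,  2.11557761, -0.22832248])}
wrist {'fx': 298.57822345761656, 'fy': 298.57822345761656, 'cx': 279.9552117316533, 'cy': 211.25637038149694, 'k1': -0.04313048874163968, 'eye': array([0.10883716, 0.67007304, 0.37180493]), 'attitude': array([2.30980481, 1.76560685, 0.24816011])}
```

View pics/side0.png

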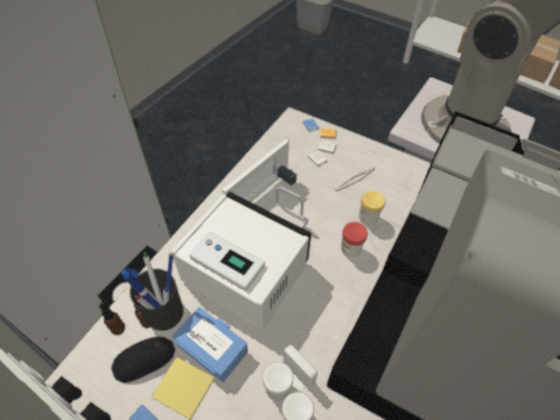

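View pics/top0.png

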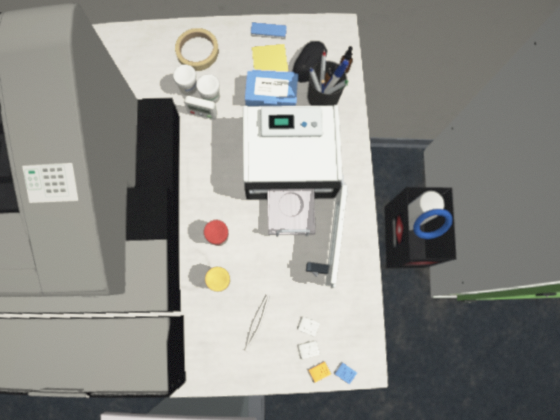

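View pics/wrist0.png

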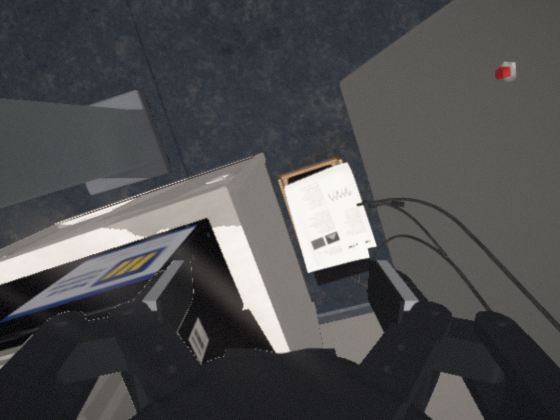

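```bash
cat > h.py <<'E'
import numpy as np, cv2
from scipy.spatial.transform import Rotation as R
from bench import r, grab_frame, camera_params
def cal(n):
    c=camera_params(n); K=np.array([[c['fx'],0,c['cx']],[0,c['fy'],c['cy']],[0,0,1]]); D=np.array([c['k1'],0,0,0.])
    return K,D,np.array(c['eye']),R.from_rotvec(c['attitude']).as_matrix()
def ray(c,uv):
    K,D,e,A=c; p=cv2.undistortPointsIter(np.array([[uv]],float),K,D,None,None,(3,50,1e-10)).ravel()
    d=A@np.array([p[0],p[1],1]); return e,d/np.linalg.norm(d)
def onz(c,uv,z):
    e,d=ray(c,uv); return e+d*(z-e[2])/d[2]
def proj(c,P):
    K,D,e,A=c; rv=R.from_matrix(A.T).as_rotvec(); return cv2.projectPoints(np.array([P],float),rv,-A.T@e,K,D)[0].ravel()
def tri(c1,u1,c2,u2):
    e1,d1=ray(c1,u1);e2,d2=ray(c2,u2)
    s=np.linalg.lstsq(np.c_[d1,-d2],e2-e1,rcond=None)[0]
    p,q=e1+s[0]*d1,e2+s[1]*d2; return (p+q)/2,np.linalg.norm(p-q)
def blob(im,name,lo,hi,roi=None):
    h=cv2.cvtColor(im,cv2.COLOR_RGB2HSV);m=cv2.inRange(h,lo,hi)
    if roi: 
        k=np.zeros_like(m);k[roi[1]:roi[3],roi[0]:roi[2]]=1;m=m*k
    cs,_=cv2.findContours(m,cv2.RETR_EXTERNAL,cv2.CHAIN_APPROX_NONE);c=max(cs,key=cv2.contourArea)
    return m,c
def save(im,n,s=1,roi=None):
    b=cv2.cvtColor(im,cv2.COLOR_RGB2BGR)
    if roi: b=b[roi[1]:roi[3],roi[0]:roi[2]]
    cv2.imwrite('pics/'+n,cv2.resize(b,None,fx=s,fy=s,interpolation=cv2.INTER_CUBIC))
E
python3 - <<'E'
from h import *
t=cal('top');s=cal('side')
it=cv2.cvtColor(cv2.imread('pics/top0.png'),cv2.COLOR_BGR2RGB);is_=cv2.cvtColor(cv2.imread('pics/side0.png'),cv2.COLOR_BGR2RGB)
Rt=(195,210,240,300);Rs=(335,185,395,270)
for nm,lo,hi in [('y',(18,110,90),(34,255,255)),('r',(0,130,60),(8,255,255))]:
    c=[]
    for im,roi in((it,Rt),(is_,Rs)):
        m,k=blob(im,nm,lo,hi,roi); e=cv2.fitEllipse(k); c.append(e); print(nm,cv2.contourArea(k),e)
    print(onz(t,c[0][0],.065),onz(s,c[1][0],.06),tri(t,c[0][0],s,c[1][0]))
save(it,'topinc.png',4,(225,90,365,290-50))
save(it,'topinc2.png',4,(225,180,365,290))
save(is_,'sideinc.png',4,(165,130,335,270))
for p in [(186,100),(352,20),(370,200),(386,386),(180,390)]: print(p,onz(t,p,0))
E
```

```text
y 385.5 ((216.9706268310547, 278.53009033203125), (21.67039680480957, 22.739036560058594), 101.76304626464844)
y 327.0 ((372.57415771484375, 201.47064208984375), (19.269317626953125, 21.69424057006836), 106.55423736572266)
[ 0.42846082 -0.08386258  0.065     ] [ 0.43178002 -0.08154163  0.06      ] (array([ 0.42888785, -0.08266741,  0.05631168]), np.float64(0.0008009880591475008))
r 368.5 ((215.6167755126953, 231.84408569335938), (21.436561584472656, 21.98660659790039), 152.89398193359375)
r 365.0 ((354.522705078125, 233.3789520263672), (20.977521896362305, 22.283023834228516), 105.10674285888672)
[ 0.51957599 -0.07874319  0.065     ] [ 0.52344177 -0.07594889  0.06      ] (array([ 0.52082019, -0.0772931 ,  0.05592028]), np.float64(0.0011637162132561297))
(186, 100) [0.82584486 0.00445201 0.        ]
(352, 20) [ 1.04052842 -0.37515433  0.        ]
(370, 200) [ 0.60233675 -0.39895488  0.        ]
(386, 386) [ 0.2142955  -0.42568924  0.        ]
(180, 390) [ 0.20493459 -0.00729005  0.        ]
```

View pics/topinc.png

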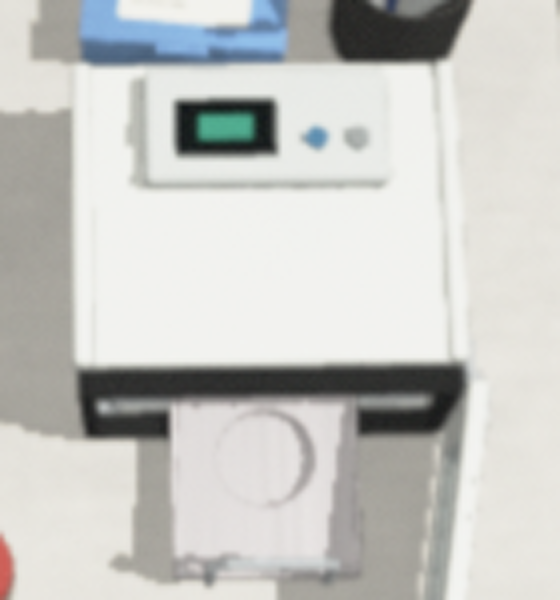

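View pics/topinc2.png

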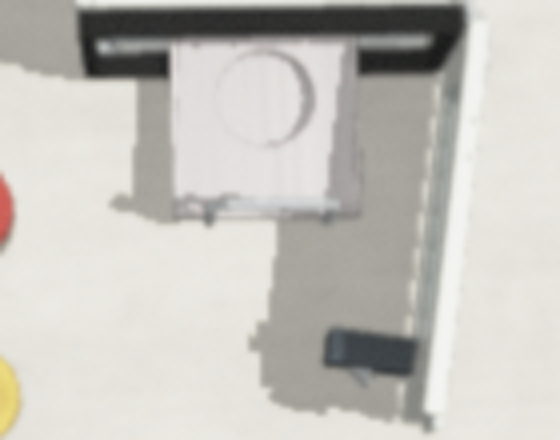

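View pics/sideinc.png

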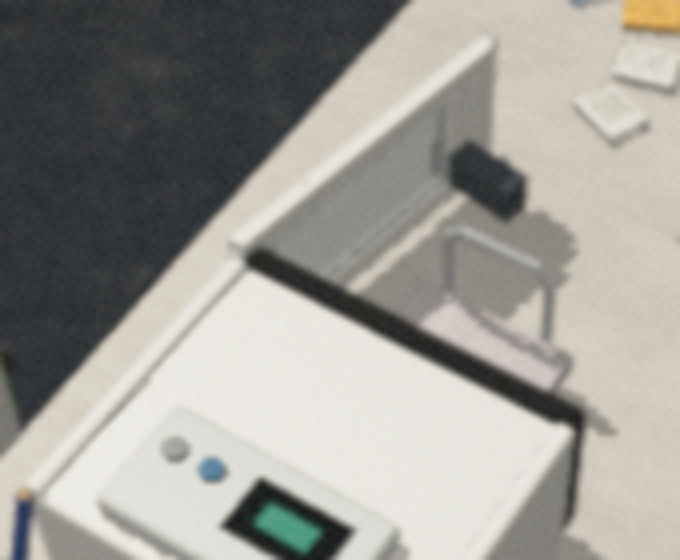

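```bash
python3 - <<'E'
from h import *
it=cv2.cvtColor(cv2.imread('pics/top0.png'),cv2.COLOR_BGR2RGB);is_=cv2.cvtColor(cv2.imread('pics/side0.png'),cv2.COLOR_BGR2RGB);w=cv2.cvtColor(cv2.imread('pics/wrist0.png'),cv2.COLOR_BGR2RGB)
save(it,'topL.png',2,(0,0,260,300)); save(it,'topL2.png',2,(0,200,300,420))
save(is_,'sideR.png',2.5,(320,60,560,300)); save(is_,'sideR2.png',2.5,(320,230,560,420))
t=cal('top');s=cal('side')
for P in [(0,0,0),(.2,0,0),(.178,.65,.21),(.2,.2,.3),(.4,.3,.2)]: print(P,proj(t,P),proj(s,P))
E
```

```text
(0, 0, 0) [175.77166391 488.81768607] [465.48511789 124.07146977]
(0.2, 0, 0) [176.38801904 392.31672894] [440.14818499 169.38615112]
(0.178, 0.65, 0.21) [-136.37393473  375.98842917] [768.24287216 233.66250888]
(0.2, 0.2, 0.3) [ 14.15832578 413.31624568] [588.5139513  103.36113978]
(0.4, 0.3, 0.2) [ -6.25647236 283.37986483] [599.18671806 237.01532797]
```

View pics/topL.png

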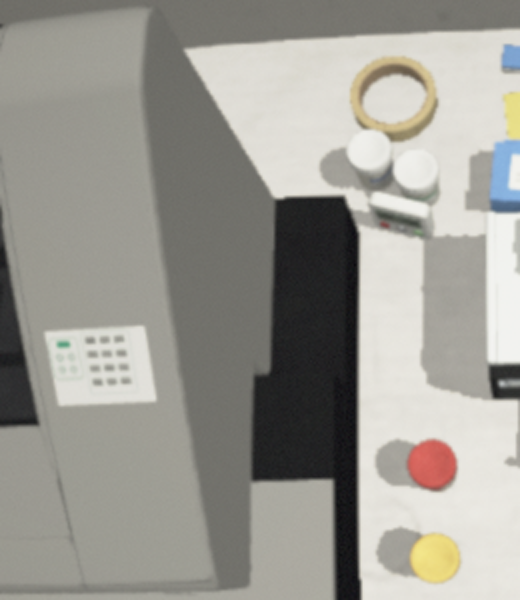

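View pics/topL2.png

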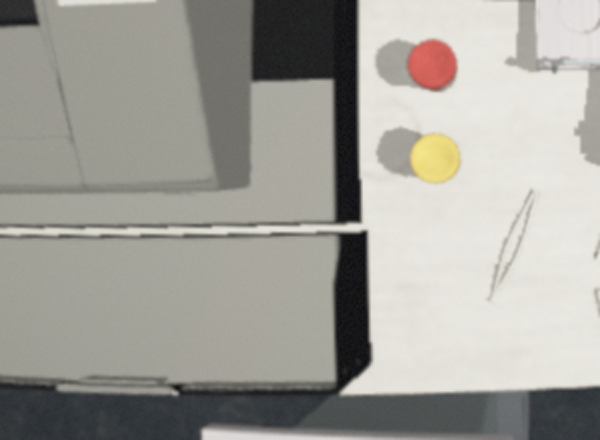

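View pics/sideR.png

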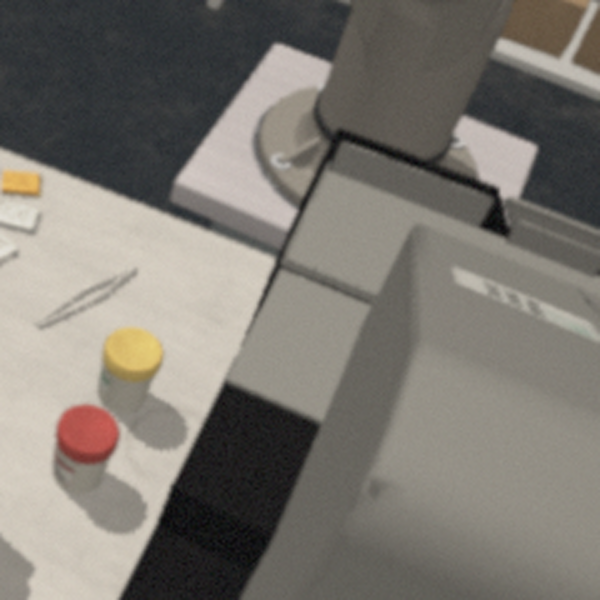

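View pics/sideR2.png

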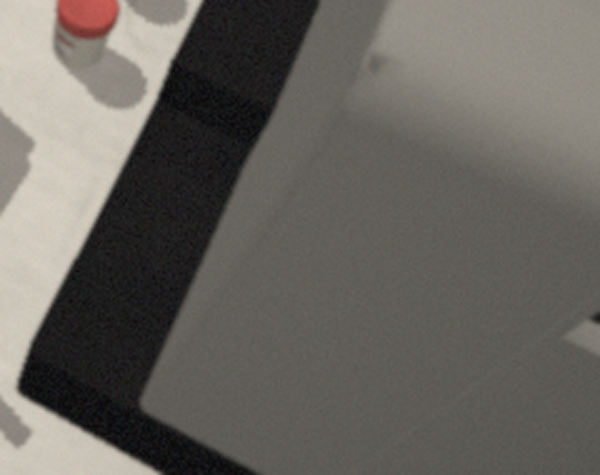

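```bash
python3 - <<'E'
from h import *
t=cal('top');s=cal('side')
for nm,a,b in [('tower front right top',(107,290),(486,152)),('tower front right base',(125,291),(472,176)),('drawer front corner',(168,392),(456,114)),('step junction right',(168,239),(411,213)),('stripe right',(170,315),(434,165)),('back right',(174,99),(330,372)),('black corner',(178,117),(328,385)),('tower back r',(137,100),(376,394))]:
    print(nm,tri(t,a,s,b))
E
```

```text
tower front right top (array([0.39425537, 0.07134284, 0.25998413]), np.float64(0.0025502654769934087))
tower front right base (array([0.39475974, 0.06450932, 0.19707125]), np.float64(0.011738880582369165))
drawer front corner (array([ 0.22916407, -0.01442384,  0.18555028]), np.float64(0.005725865790497004))
step junction right (array([0.49131077, 0.00193432, 0.14847066]), np.float64(0.00733690568174469))
stripe right (array([ 0.3565602 , -0.00640268,  0.14909902]), np.float64(0.008577052131643685))
back right (array([0.79025557, 0.01626837, 0.08424632]), np.float64(0.0029329781577364365))
black corner (array([0.78425397, 0.02012353, 0.00157692]), np.float64(0.0008693176639060274))
tower back r (array([0.78470783, 0.09089371, 0.09311509]), np.float64(0.0022244499648970454))
```

```bash
python3 - <<'E'
from h import *
t=cal('top');s=cal('side')
print('keypad',tri(t,(77.5,201.5),s,(501,167)))
T=lambda x,y:(225+x/4,90+y/4)
S=lambda x,y:(165+x/4,130+y/4)
T2=lambda x,y:(225+x/4,180+y/4)
for nm,p in [('FL',T(78,368)),('FR',T(467,363)),('BL',T(73,62)),('BR',T(450,62))]: print('roof top',nm,onz(t,p,.108).round(4))
for nm,p in [('FL',S(582,420)),('FR',S(248,258)),('BR',S(35,492)) ]: print('roof side',nm,onz(s,p,.108).round(4))
print('seat rim',onz(t,T(264,458),.028).round(4),[onz(t,T(*p),.028).round(4) for p in [(215,455),(314,460),(264,410),(264,508)]])
print('tray front corners z28',onz(t,T(173,578),.02).round(4),onz(t,T(358,578),.02).round(4),onz(t,T(170,404),.028).round(4),onz(t,T(355,404),.028).round(4))
print('handle ends side z.082',onz(s,S(455,232),.082).round(4),onz(s,S(548,272),.082).round(4))
print('handle top', onz(t,T(190,563),.082).round(4),onz(t,T(340,567),.082).round(4),onz(t,T(208,570),.082).round(4),onz(t,T(325,570),.082).round(4))
print('door top edge side: hinge, free', onz(s,S(236,243),.108).round(4),onz(s,S(252,256),.108).round(4),onz(s,S(487,42),.108).round(4),onz(s,S(495,48),.108).round(4))
print('door top edge top view', [onz(t,T2(*p),.108).round(4) for p in [(488,22),(470,22),(445,413),(427,413)]])
print('latch', [onz(t,T2(*p),.04).round(4) for p in [(327,350),(412,370)]])
E
```

```text
keypad (array([0.51623885, 0.09592259, 0.34611224]), np.float64(0.00119771577081162))
roof top FL [ 0.6097 -0.1351  0.108 ]
roof top FR [ 0.6149 -0.3216  0.108 ]
roof top BL [ 0.7667 -0.1291  0.108 ]
roof top BR [ 0.7705 -0.3169  0.108 ]
roof side FL [ 0.604  -0.1311  0.108 ]
roof side FR [ 0.6128 -0.3126  0.108 ]
roof side BR [ 0.7692 -0.309   0.108 ]
seat rim [ 0.5842 -0.2282  0.028 ] [array([ 0.5854, -0.203 ,  0.028 ]), array([ 0.5834, -0.254 ,  0.028 ]), array([ 0.6095, -0.2282,  0.028 ]), array([ 0.558 , -0.2283,  0.028 ])]
tray front corners z28 [ 0.5225 -0.1822  0.02  ] [ 0.5236 -0.2771  0.02  ] [ 0.6121 -0.1796  0.028 ] [ 0.6134 -0.2754  0.028 ]
handle ends side z.082 [ 0.5252 -0.2512  0.082 ] [ 0.5211 -0.1985  0.082 ]
handle top [ 0.5204 -0.1898  0.082 ] [ 0.5193 -0.2621  0.082 ] [ 0.5171 -0.1985  0.082 ] [ 0.5177 -0.2549  0.082 ]
door top edge side: hinge, free [ 0.6086 -0.3232  0.108 ] [ 0.6107 -0.3118  0.108 ] [ 0.4231 -0.2986  0.108 ] [ 0.4246 -0.2926  0.108 ]
door top edge top view [array([ 0.6056, -0.3316,  0.108 ]), array([ 0.6055, -0.3229,  0.108 ]), array([ 0.4191, -0.3082,  0.108 ]), array([ 0.4191, -0.2998,  0.108 ])]
latch [array([ 0.4539, -0.2592,  0.04  ]), array([ 0.4442, -0.3017,  0.04  ])]
```

Call:
carry_out:
  motion: "0 0 0 -40 0; 0 0 0 -40 0; 0 0 0 -40 0; 0 0 0 -40 0; 0 0 0 -40 0; 0 0 0 -40 0; 0 0 0 -20 0; 0 0 0 0 0"

```text
clock: 1.15
tcp_pos: [0.1781, 0.6516, 0.4714]
orientation: [0.418, 3.114, 0.004]
contact_force: [-0.2, 0.3, 0.1]
grip_width: 0.0852
```

```bash
python3 - <<'E'
from h import *
o=r.get_obs();print(o['clock'],o['tcp_pos'],o['orientation'],o['joints'].round(3))
save(grab_frame('wrist'),'wrist1.png');save(grab_frame('side'),'side1.png')
E
```

```text
1.15 [0.1781051  0.65160112 0.47137592] [0.41798447 3.11350625 0.00445967] [-1.427  0.377  0.048  1.134 -0.018  1.628 -0.079]
```

View pics/wrist1.png

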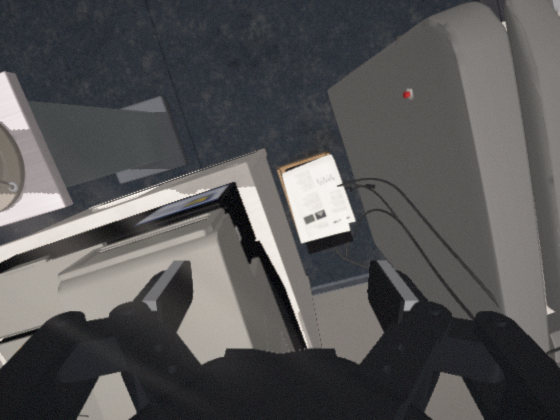

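View pics/side1.png

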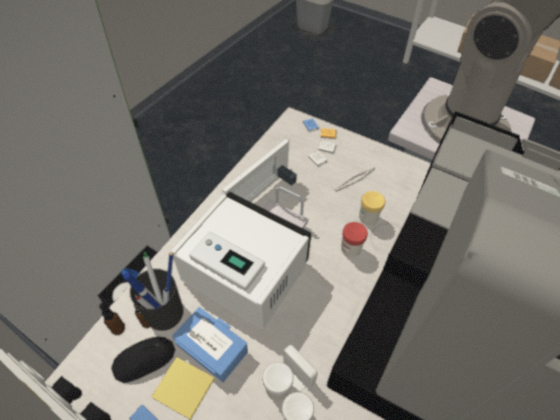

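Call:
carry_out:
  motion: "0 -30 -20 -15 0; 0 -45 -24 -15 0; 0 -50 -25 -15 0; 0 -50 -25 -15 0; 0 -50 -25 -15 0; 0 -50 -25 -5 0; 0 -40 -20 0 0; 0 -12 -6 0 0"

```text
clock: 2.25
tcp_pos: [0.4509, 0.3979, 0.5485]
orientation: [-0.426, -3.112, 0.004]
contact_force: [0.2, 0.4, -0.1]
grip_width: 0.0853
```

```bash
python3 - <<'E'
from h import *
o=r.get_obs();print(o['clock'],o['tcp_pos'],o['orientation'],o['joints'].round(3),o['qvel'].round(2))
save(grab_frame('wrist'),'wrist2.png')
E
```

```text
2.25 [0.45091591 0.39785519 0.54854007] [-0.42629169 -3.11208222  0.00415318] [-0.983  0.248  0.217  1.152 -0.052  1.749  0.517] [ 0.11  0.03  0.01 -0.03 -0.04  0.01  0.17]
```

View pics/wrist2.png

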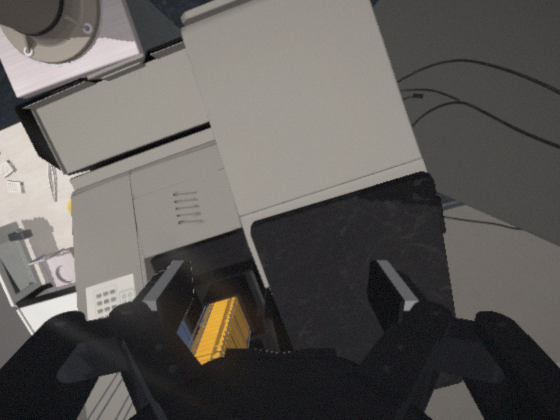

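Call:
carry_out:
  motion: "0 -7 -30 0 0; 0 -12 -50 0 0; 0 -13 -56 0 0; 0 -13 -56 0 0; 0 -14 -58 0 0; 0 -14 -58 0 0; 0 -14 -56 0 0; 0 -10 -45 0 0"

```text
clock: 3.3
tcp_pos: [0.4336, -0.0201, 0.5494]
orientation: [-0.416, -3.113, -0.0]
contact_force: [0.4, 0.2, 0.0]
grip_width: 0.0854
```

Call:
carry_out:
  motion: "0 -8 -38 0 0; 0 -5 -20 0 0; 0 0 0 15 -0.14; 0 0 0 40 -0.13; 0 0 0 50 0; 0 0 0 50 0; 0 0 0 45 0; 0 0 0 0 0"

```text
clock: 4.3
tcp_pos: [0.4291, -0.0771, 0.3471]
orientation: [0.009, -3.134, 0.001]
contact_force: [-0.5, -0.1, 0.4]
grip_width: 0.0854
```

```bash
python3 - <<'E'
from h import *
o=r.get_obs();print(o['clock'],o['tcp_pos'],R.from_rotvec(o['orientation']).as_matrix().round(3),o['joints'].round(3),o['qvel'].round(2))
w=cal('wrist');im=grab_frame('wrist');save(im,'wrist3.png');np.save('w3.npy',np.array([w[2]]));np.savez('w3.npz',K=w[0],D=w[1],e=w[2],A=w[3],im=im)
E
```

```text
4.3 [ 0.42910531 -0.07709603  0.34708109] [[-1.    -0.005 -0.007]
 [-0.005  1.    -0.001]
 [ 0.007 -0.001 -1.   ]] [-0.634 -0.094  0.63   1.925  0.058  1.301  1.555] [ 0.   -0.03 -0.   -0.12  0.01  0.04 -0.01]
```

View pics/wrist3.png

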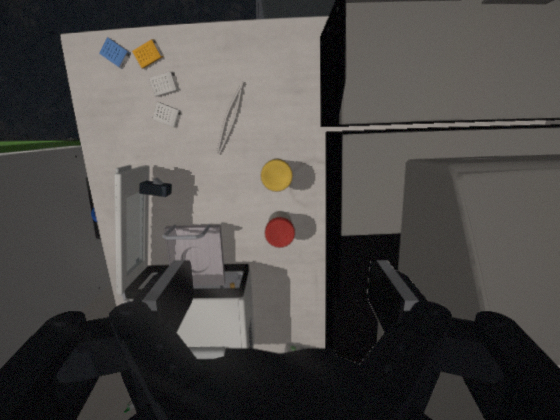

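```bash
python3 - <<'E'
from h import *
f=np.load('w3.npz');w=(f['K'],f['D'],f['e'],f['A']);im=f['im']
for nm,lo,hi in [('y',(18,110,90),(34,255,255)),('r',(0,130,60),(8,255,255))]:
    m,k=blob(im,nm,lo,hi,(240,140,320,260));e=cv2.fitEllipse(k);print(nm,e,onz(w,e[0],.063).round(4))
t=cal('top');s=cal('side')
print(tri(w,(277,175),t,(216.97,278.53)),tri(w,(277,175),s,(372.6,201.5)))
save(im,'w3inc.png',4,(110,155,260,305))
E
```

```text
y ((276.24676513671875, 174.8554229736328), (30.430971145629883, 30.933021545410156), 0.5500680804252625) [ 0.4275 -0.0819  0.063 ]
r ((279.5298767089844, 231.82814025878906), (28.20718002319336, 28.70262908935547), 178.23167419433594) [ 0.5183 -0.0764  0.063 ]
(array([ 0.43032317, -0.08138578,  0.04289938]), np.float64(0.0012153851404583587)) (array([ 0.42882457, -0.08151729,  0.05649933]), np.float64(0.001334899953885184))
```

View pics/w3inc.png

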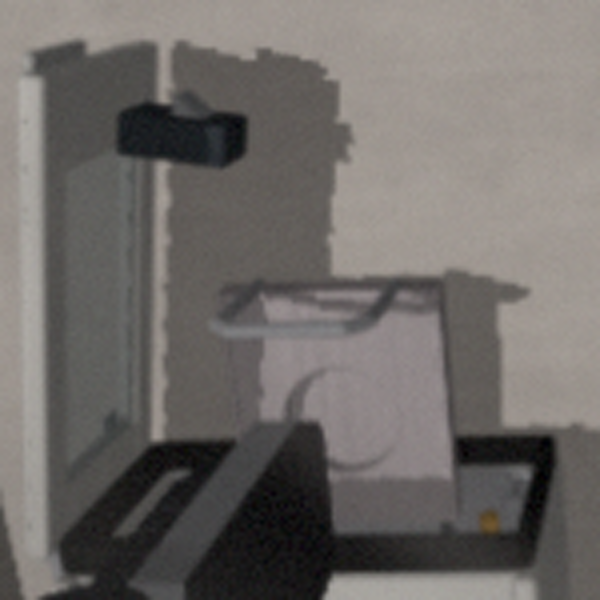

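```bash
python3 - <<'E'
from h import *
f=np.load('w3.npz');w=(f['K'],f['D'],f['e'],f['A'])
W=lambda x,y:(110+x/4,155+y/4)
print('seat',onz(w,W(342,418),.026).round(4))
print('handle',onz(w,W(215,327),.082).round(4),onz(w,W(352,324),.082).round(4))
print('door', onz(w,W(22,75),.108).round(4),onz(w,W(42,75),.108).round(4),onz(w,W(48,553),.108).round(4))
print('tray front', onz(w,W(225,287),.025).round(4),onz(w,W(445,280),.025).round(4))
t=cal('top');s=cal('side')
print(tri(w,W(215,327),s,(278.7,188)),tri(w,W(352,324),s,(302,198)))
E
```

```text
seat [ 0.5846 -0.2251  0.026 ]
handle [ 0.5209 -0.2544  0.082 ] [ 0.5192 -0.2012  0.082 ]
door [ 0.4198 -0.3018  0.108 ] [ 0.4198 -0.2948  0.108 ] [ 0.6047 -0.3189  0.108 ]
tray front [ 0.5241 -0.2718  0.025 ] [ 0.5202 -0.1763  0.025 ]
(array([ 0.52212856, -0.25457787,  0.07812564]), np.float64(0.002665291791472056)) (array([ 0.5196215 , -0.20049059,  0.08024115]), np.float64(0.0024126895810073347))
```

Call:
carry_out:
  motion: "0 0 -5 0 0; 0 0 0 30 0; 0 0 0 50 0; 0 0 0 50 0; 0 0 0 50 0; 0 0 0 40 0; 0 0 0 20 0; 0 0 0 0 0"

```text
clock: 5.35
tcp_pos: [0.4324, -0.0836, 0.1102]
orientation: [0.006, -3.141, 0.001]
contact_force: [0.3, 0.3, 0.7]
grip_width: 0.0855
```

```bash
python3 - <<'E'
from h import *
o=r.get_obs();print(o['clock'],o['tcp_pos'].round(4),R.from_rotvec(o['orientation']).as_matrix().round(3).tolist(),o['joints'].round(3))
t=grab_frame('top');save(t,'t4.png',4,(160,190,300,320))
save(grab_frame('wrist'),'w4.png')
E
```

```text
5.35 [ 0.4324 -0.0836  0.1102] [[-1.0, -0.004, -0.0], [-0.004, 1.0, -0.001], [0.0, -0.001, -1.0]] [-0.514  0.271  0.658  2.223 -0.25   0.718  1.891]
```

View pics/w4.png

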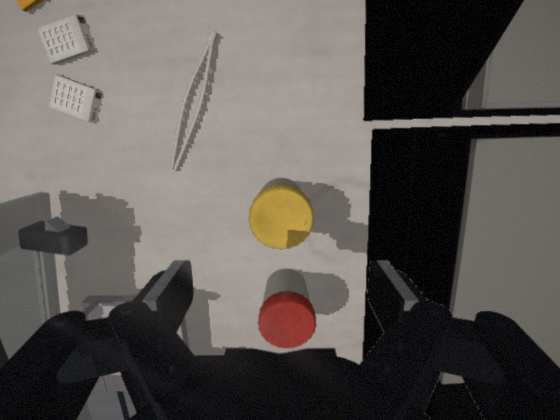

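View pics/t4.png

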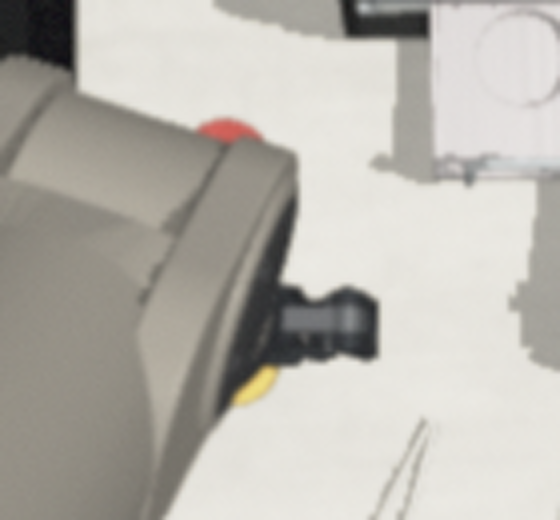

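```bash
python3 - <<'E'
from h import *
w=cal('wrist');im=grab_frame('wrist')
m,k=blob(im,'y',(18,110,90),(34,255,255),(230,160,330,270));e=cv2.minEnclosingCircle(k);print(e,onz(w,e[0],.064).round(4))
save(grab_frame('side'),'s4.png');save(grab_frame('top'),'t4b.png')
E
```

```text
((280.71258544921875, 215.3256378173828), 32.51477813720703) [ 0.4256 -0.0823  0.064 ]
```

View pics/s4.png

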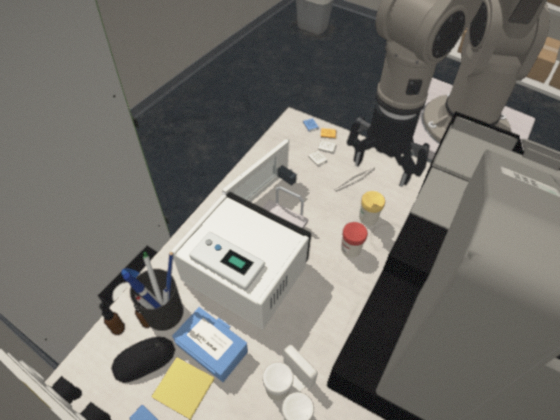

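View pics/t4b.png

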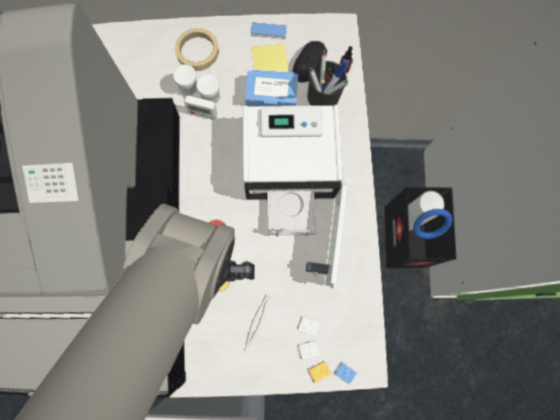

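Call:
carry_out:
  motion: "0 5 1 0 0; 0 0 0 20 0; 0 0 0 20 0; 0 0 0 20 0; 0 0 0 12 0; 0 0 0 0 0; 0.2 0 0 0 0; 0.2 0 0 0 0"
  newtons: 25

```text
clock: 6.6
tcp_pos: [0.4271, -0.0825, 0.0386]
orientation: [-0.005, 3.14, 0.0]
contact_force: [0.1, 0.5, -0.4]
grip_width: 0.0682
```

```bash
python3 - <<'E'
from h import *
save(grab_frame('wrist'),'w5.png');save(grab_frame('side'),'s5.png',4,(330,120,450,260))
E
```

```text
(no output)
```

View pics/w5.png

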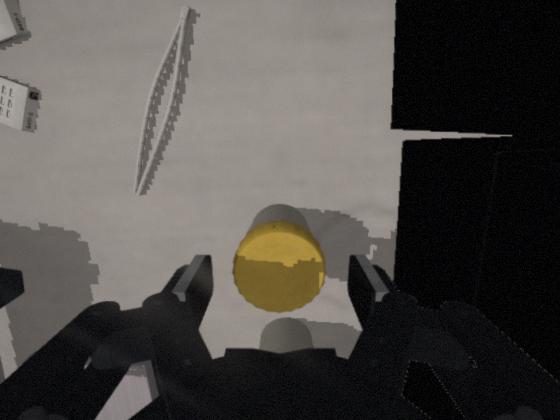

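View pics/s5.png

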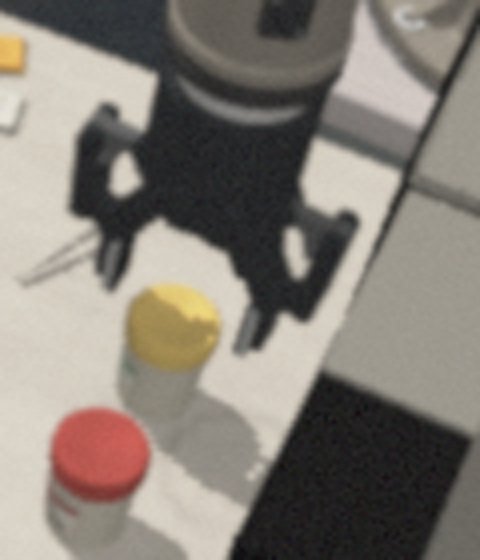

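Call:
carry_out:
  motion: "0.2 0 0 10 0; 0.5 0 0 0 0; 0.6 0 0 0 0; 0.6 0 0 0 0; 0.6 0 0 0 0; 0.6 0 0 0 0; 0.6 0 0 0 0; 0.6 0 0 0 0"
  newtons: 25

```text
clock: 7.7
tcp_pos: [0.4266, -0.0826, 0.028]
orientation: [-0.005, 3.142, 0.0]
contact_force: [-0.3, 0.3, -1.1]
grip_width: 0.0474
```

Call:
carry_out:
  motion: "0.7 0 0 -10 0; 0.7 0 0 -25 0; 0.7 0 0 -40 0; 0.7 0 0 -35 0; 0.7 -20 -20 -10 0; 0.7 -35 -32 0 0; 0.7 -35 -32 0 0; 0.7 -20 -20 0 0"

```text
clock: 8.7
tcp_pos: [0.5383, -0.1879, 0.1487]
orientation: [-0.004, 3.141, -0.002]
contact_force: [-0.4, -0.5, -1.6]
grip_width: 0.0477
```

Call:
carry_out:
  motion: "0.7 -20 -18 0 0; 0.7 -15 -12 0 0; 0.7 -10 -8 0 0; 0.7 0 0 0 0; 0.7 0 0 0 0; 0.7 0 0 0 0; 0.7 0 0 0 0; 0.7 0 0 0 0"

```text
clock: 9.7
tcp_pos: [0.5819, -0.2239, 0.1481]
orientation: [-0.005, 3.142, 0.0]
contact_force: [0.3, 0.4, -0.7]
grip_width: 0.0476
```

```bash
python3 - <<'E'
from h import *
o=r.get_obs();print(o['clock'],o['tcp_pos'].round(4),R.from_rotvec(o['orientation']).as_matrix().round(3).tolist(),o['joints'].round(3))
save(grab_frame('wrist'),'w6.png')
save(grab_frame('side'),'s6.png',4,(190,90,370,230)); save(grab_frame('top'),'t6.png',4,(225,140,365,280))
E
```

```text
9.7 [ 0.5819 -0.2239  0.1481] [[-1.0, -0.003, 0.0], [-0.003, 1.0, 0.0], [-0.0, 0.0, -1.0]] [-0.211  0.531  0.665  1.777 -0.389  0.968  2.186]
```

View pics/w6.png

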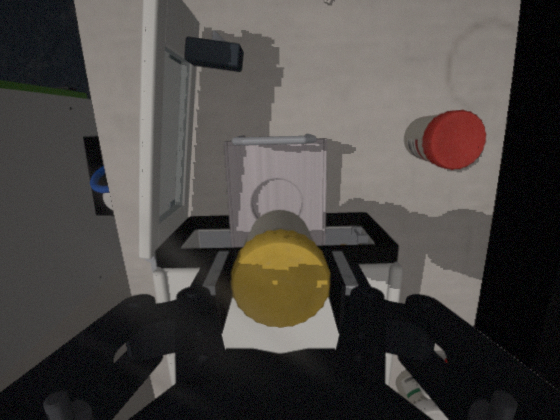

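View pics/s6.png

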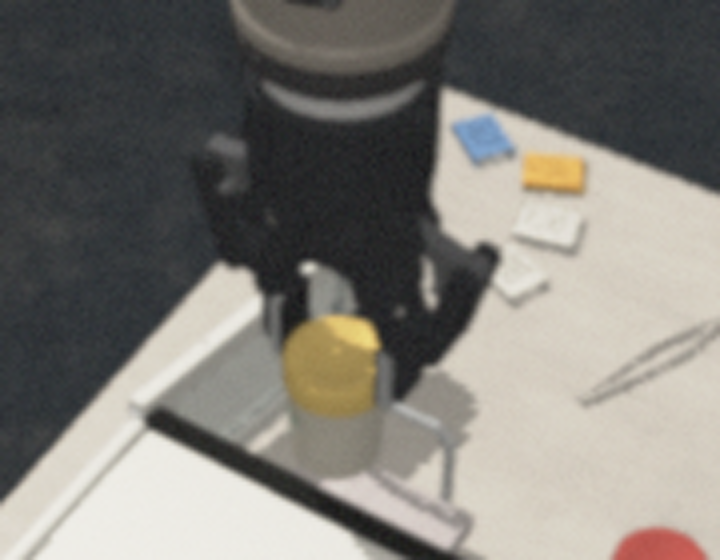

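View pics/t6.png

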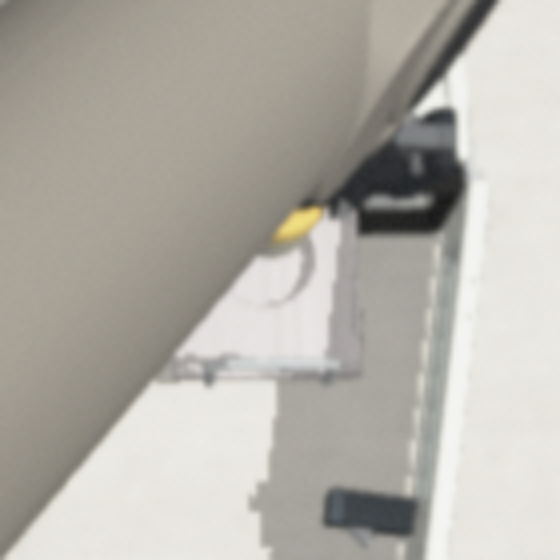

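```bash
python3 - <<'E'
from h import *
im=cv2.cvtColor(cv2.imread('pics/w6.png'),cv2.COLOR_BGR2RGB)
save(im,'w6z.png',5,(215,120,345,240))
w=cal('wrist');m,k=blob(im,'y',(18,110,60),(34,255,255),(200,200,350,350))
e=cv2.fitEllipse(cv2.convexHull(k));print(e,cv2.boundingRect(k));print('lid',onz(w,(e[0]),.18).round(4))
E
```

```text
((280.08392333984375, 278.07208251953125), (97.86651611328125, 99.48526000976562), 96.19805908203125) (231, 229, 99, 98)
lid [ 0.5821 -0.2232  0.18  ]
```

View pics/w6z.png

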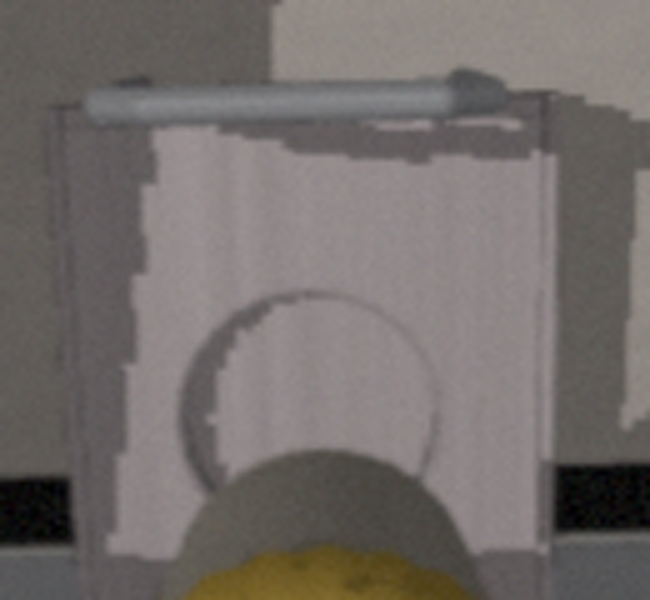

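```bash
python3 - <<'E'
from h import *
from scipy.optimize import least_squares
w=cal('wrist')
P=np.array([onz(w,(215+x/5,120+y/5),.028)[:2] for x,y in [(181,410),(188,370),(205,340),(240,310),(312,290),(370,303),(410,335),(432,370),(440,410),(436,440),(190,460)]])
f=least_squares(lambda q:np.hypot(*(P-q[:2]).T)-q[2],[.58,-.226,.025]);print(f.x.round(4),f.fun.round(4))
for n,p in [('h1',(88,105)),('h2',(505,88))]: print(n,onz(w,(215+p[0]/5,120+p[1]/5),.082).round(4))
for n,p in [('tl',(70,480)),('tr',(555,470)),('fl',(55,105)),('fr',(553,95))]: print(n,onz(w,(215+p[0]/5,120+p[1]/5),.028).round(4))
E
```

```text
[ 0.5841 -0.226   0.0253] [-0.      0.0002  0.0001 -0.0002 -0.0002  0.0001 -0.      0.0002  0.0001
 -0.0002 -0.0001]
h1 [ 0.5218 -0.2589  0.082 ]
h2 [ 0.5191 -0.1965  0.082 ]
tl [ 0.5971 -0.2736  0.028 ]
tr [ 0.5947 -0.1775  0.028 ]
fl [ 0.5245 -0.2733  0.028 ]
fr [ 0.5223 -0.1812  0.028 ]
```

Call:
carry_out:
  motion: "0.7 -2 -2.4 0 0; 0.7 0 0 25 0; 0.7 0 0 25 0; 0.7 0 0 20 0; 0.7 0 0 10 0; 0.7 0 0 5 0; 0.7 0 0 4 0; 0.7 0 0 0 0"

```text
clock: 10.85
tcp_pos: [0.5842, -0.2265, 0.0592]
orientation: [-0.005, 3.141, -0.0]
contact_force: [-0.8, 0.7, -0.1]
grip_width: 0.0479
```

```bash
python3 - <<'E'
from h import *
o=r.get_obs();print(o['tcp_pos'].round(4),o['contact_force'])
save(grab_frame('wrist'),'w7.png')
save(grab_frame('side'),'s7.png',4,(190,90,370,230))
E
```

```text
[ 0.5842 -0.2265  0.0592] [-0.82977397  0.6579731  -0.11838028]
```

View pics/w7.png

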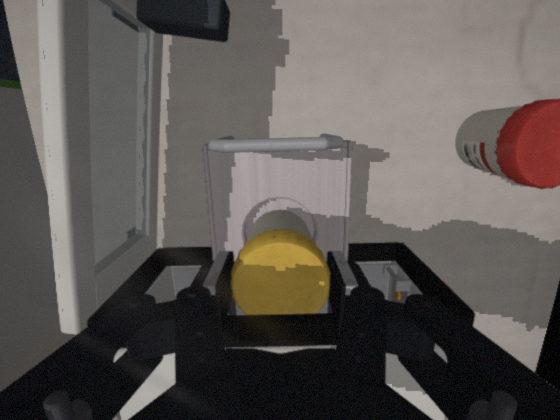

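View pics/s7.png

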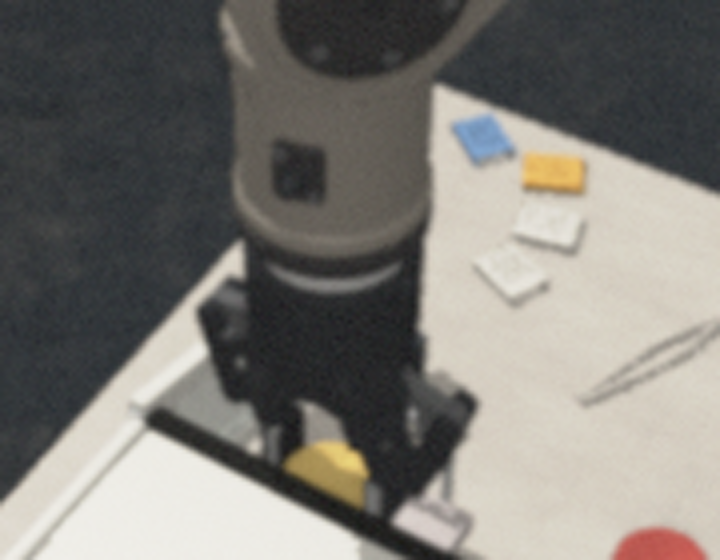

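Call:
carry_out:
  motion: "0.7 0 0 3 0; 0.7 0 0 3 0; 0.7 0 0 2 0; 0.7 0 0 2 0; 0.7 0 0 1 0; 0.7 0 0 0 0; 0.7 0 0 0 0; 0.7 0 0 0 0"

```text
clock: 11.95
tcp_pos: [0.584, -0.2265, 0.048]
orientation: [-0.005, 3.142, 0.0]
contact_force: [-0.0, 0.1, -1.5]
grip_width: 0.0475
```

```bash
python3 - <<'E'
from h import *
o=r.get_obs();print(o['tcp_pos'].round(4),o['contact_force'],o['moment'])
save(grab_frame('wrist'),'w8.png',5,(205,130,355,250))
E
```

```text
[ 0.584  -0.2265  0.048 ] [-0.03516438  0.08955398 -1.47695426] [-0.01991178  0.00356415 -0.04613208]
```

View pics/w8.png

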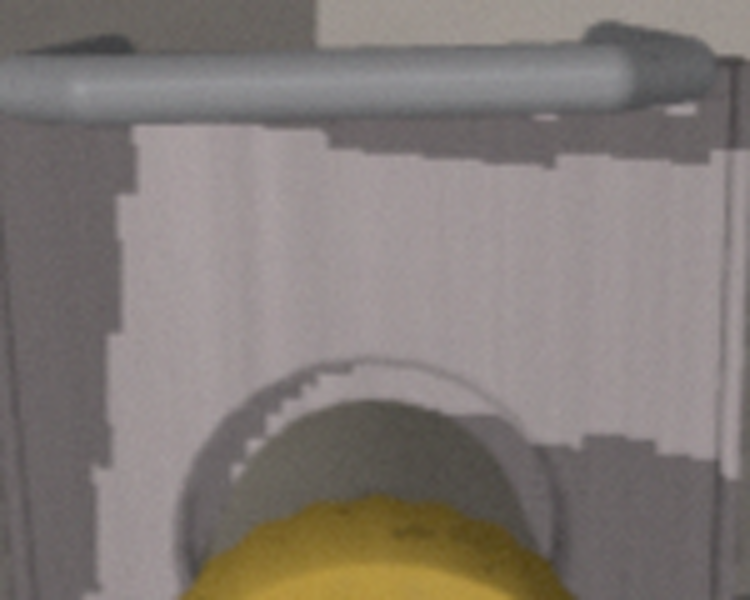

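Call:
carry_out:
  motion: "0.7 0 0 1 0; 0.7 0 0 0.7 0; 0.7 0 0 0 0; 0.5 0 0 0 0; 0.35 0 0 0 0; 0.28 0 0 0 0; 0.28 0 0 0 0; 0.28 0 0 0 0"

```text
clock: 13.0
tcp_pos: [0.5839, -0.2265, 0.0461]
orientation: [0.005, -3.141, -0.0]
contact_force: [0.3, 0.3, -0.6]
grip_width: 0.0614
```

```bash
python3 - <<'E'
from h import *
o=r.get_obs();print(o['tcp_pos'].round(4),o['contact_force'],o['moment'])
save(grab_frame('wrist'),'w9.png')
E
```

```text
[ 0.5839 -0.2265  0.0461] [ 0.25652586  0.33088806 -0.61560509] [-0.03562584 -0.0045467   0.00180161]
```

View pics/w9.png

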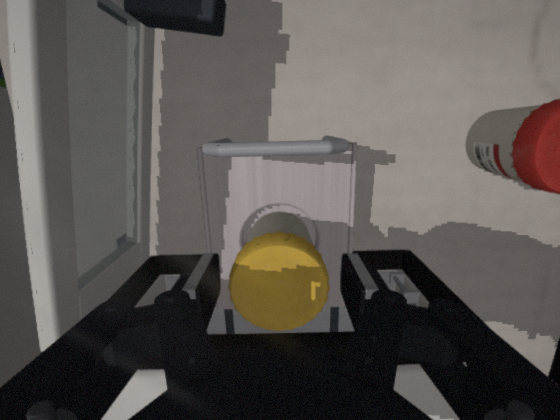

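Call:
carry_out:
  motion: "0.28 0 0 -15 0; 0.28 0 0 -35 0; 0.28 0 0 -40 0; 0.28 20 0 -10 0; 1 35 0 0 0; 1 35 0 0 0; 1 15 0 0 0; 1 0 0 0 0"

```text
clock: 14.05
tcp_pos: [0.4792, -0.2269, 0.147]
orientation: [-0.004, 3.14, 0.001]
contact_force: [0.4, 0.2, -0.2]
grip_width: -0.0
```

```bash
python3 - <<'E'
from h import *
o=r.get_obs();print(o['tcp_pos'].round(4),o['contact_force'],o['moment'])
w=cal('wrist');im=grab_frame('wrist');save(im,'w10.png');np.savez('w10.npz',K=w[0],D=w[1],e=w[2],A=w[3],im=im)
save(grab_frame('side'),'s10.png',4,(190,90,370,230))
E
```

```text
[ 0.4792 -0.2269  0.147 ] [ 0.39299047  0.17369885 -0.20568438] [-0.00776589 -0.05111212  0.02680375]
```

View pics/w10.png

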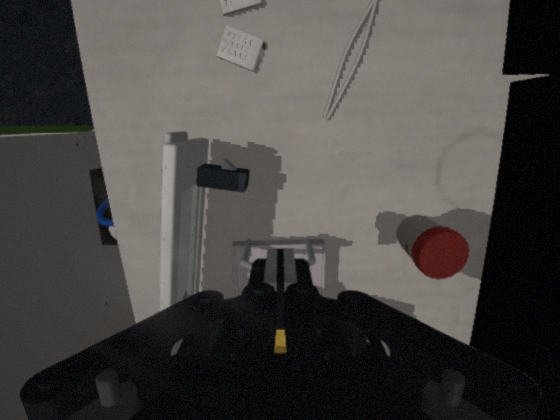

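View pics/s10.png

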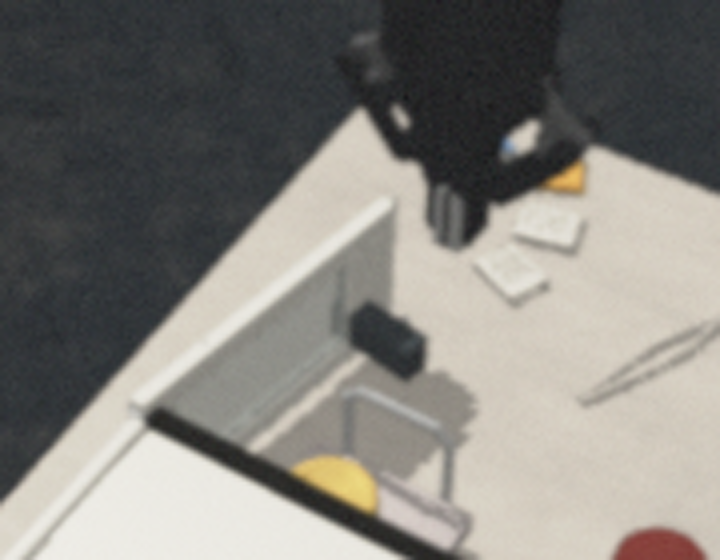

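Call:
carry_out:
  motion: "1 0 0 30 0; 1 0 0 40 0; 1 0 0 15 0; 1 -10 0 0 0; 1 -10 0 0 0; 1 -8 0 0 0; 1 -8 0 0 0; 1 -8 0 0 0"

```text
clock: 15.15
tcp_pos: [0.5238, -0.2266, 0.062]
orientation: [-0.005, 3.141, 0.001]
contact_force: [-1.9, 1.6, 6.5]
grip_width: 0.0
```

Call:
carry_out:
  motion: "1 -8 0 0 0; 1 -8 0.5 0 0; 1 -8 0 0 0; 1 -8 0.5 0 0; 1 -8 0 0 0; 1 -8 0.5 0 0; 1 -5 0 0 0; 1 0 0 0 0"

```text
clock: 16.15
tcp_pos: [0.5768, -0.225, 0.0616]
orientation: [-0.006, 3.141, -0.0]
contact_force: [-0.9, -0.0, -0.3]
grip_width: -0.0001
```

```bash
python3 - <<'E'
from h import *
save(grab_frame('wrist'),'w11.png')
save(grab_frame('side'),'s11.png',4,(190,90,370,230));save(grab_frame('top'),'t11.png',4,(225,140,365,280))
E
```

```text
(no output)
```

View pics/w11.png

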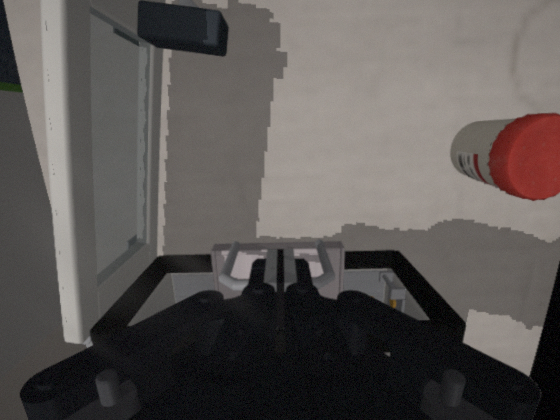

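View pics/s11.png

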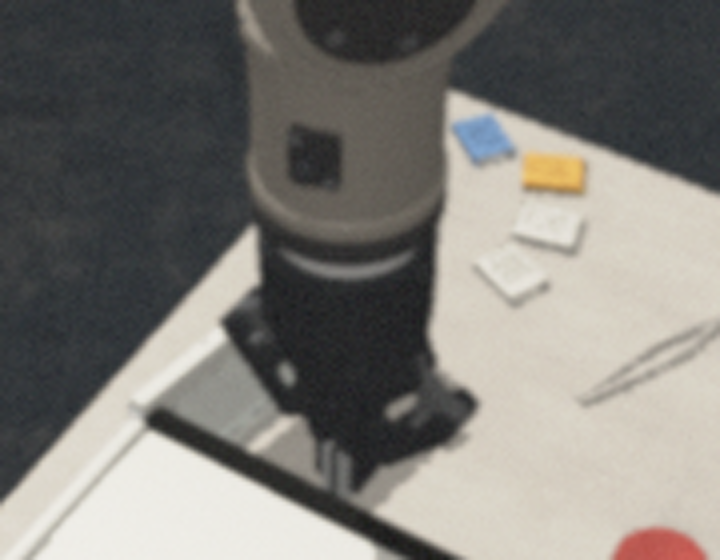

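Call:
carry_out:
  motion: "1 -3 0 0 0; 1 -3 0 0 0; 1 -2 0 0 0; 1 -2 0 0 0; 1 -1 0 0 0; 1 -1 0 0 0; 1 0 0 0 0; 1 0 0 0 0"

```text
clock: 17.3
tcp_pos: [0.5882, -0.225, 0.0614]
orientation: [-0.005, 3.141, -0.0]
contact_force: [0.2, 0.2, -0.3]
grip_width: -0.0
```

Call:
carry_out:
  motion: "1 -1 0 0 0; 1 -1 0 0 0; 1 -1 0 0 0; 1 -1 0 0 0; 1 -1 0 0 0; 1 -1 0 0 0; 1 0 0 0 0; 1 0 0 0 0"

```text
clock: 18.3
tcp_pos: [0.5942, -0.2249, 0.0613]
orientation: [-0.005, 3.141, -0.0]
contact_force: [-0.7, 0.1, 0.9]
grip_width: 0.0001
```

```bash
python3 - <<'E'
from h import *
save(grab_frame('wrist'),'w12.png',4,(180,220,380,340))
o=r.get_obs();print(o['contact_force'],o['tcp_pos'])
E
```

```text
[-0.99914388  1.2245399   0.49382416] [ 0.59423217 -0.22486709  0.06132904]
```

View pics/w12.png

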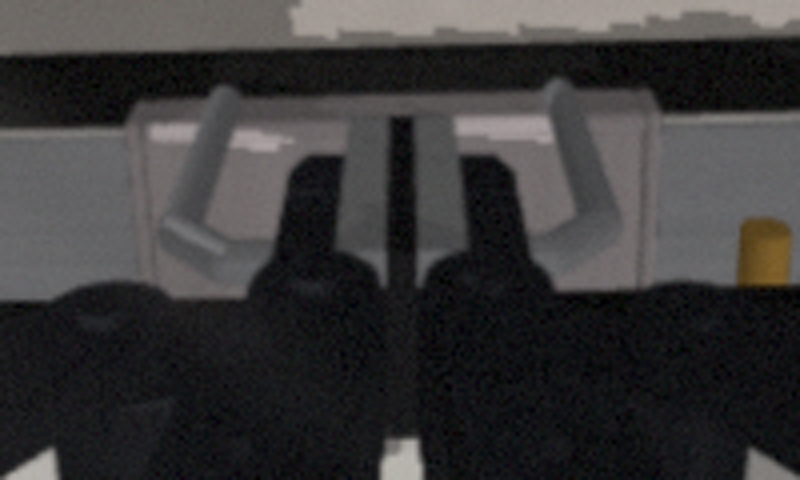

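Call:
carry_out:
  motion: "1 -1 0 0 0; 1 -1 0 0 0; 1 -1 0 0 0; 1 -1 0 0 0; 1 -1 0 0 0; 1 0 0 0 0; 1 0 0 0 0; 1 0 0 0 0"

```text
clock: 19.35
tcp_pos: [0.5992, -0.2251, 0.0613]
orientation: [-0.005, 3.141, -0.001]
contact_force: [-0.4, 0.5, 1.0]
grip_width: 0.0
```

```bash
python3 - <<'E'
from h import *
o=r.get_obs();print(o['contact_force'],o['tcp_pos'])
w=cal('wrist')
# tray front lower/top edge & frame edge in w12 crop
im=grab_frame('wrist');save(im,'w13.png',4,(180,220,380,340))
E
```

```text
[-0.38992003  0.53915412  1.03937178] [ 0.59916983 -0.22512242  0.0613111 ]
```

View pics/w13.png

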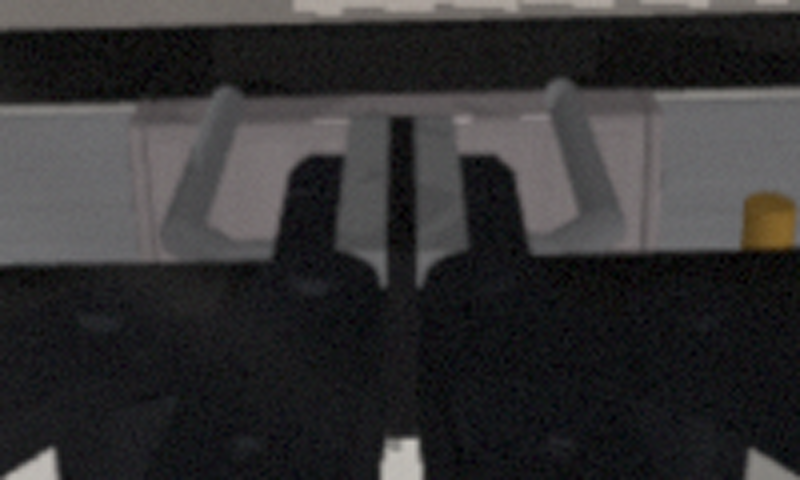

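```bash
python3 - <<'E'
from h import *
w=cal('wrist')
f=lambda x,y,z:onz(w,(180+x/4,220+y/4),z).round(4)
print('tray front',f(400,98,.028),'bar',f(190,240,.082),'roof edge?',f(400,258,.108),f(50,264,.108),f(750,252,.108), 'frame bottom front',f(400,20,.012),f(400,100,.012))
E
```

```text
tray front [ 0.6086 -0.2242  0.028 ] bar [ 0.6068 -0.2522  0.082 ] roof edge? [ 0.5943 -0.2243  0.108 ] [ 0.5954 -0.2627  0.108 ] [ 0.5936 -0.1861  0.108 ] frame bottom front [ 0.5995 -0.2243  0.012 ] [ 0.6157 -0.2242  0.012 ]
```

Call:
carry_out:
  motion: "1 -1 0 0 0; 1 -1 0 0 0; 1 -1 0 0 0; 1 -1 0 0 0; 1 -1 0 0 0; 1 0 0 0 0; 1 0 0 0 0; 1 0 0 0 0"

```text
clock: 20.4
tcp_pos: [0.6018, -0.2251, 0.0611]
orientation: [0.004, -3.138, -0.002]
contact_force: [-8.3, 1.0, 5.7]
grip_width: -0.0003
```

```bash
python3 - <<'E'
from h import *
o=r.get_obs();print(o['contact_force'],o['moment'],o['tcp_pos'])
save(grab_frame('wrist'),'w14.png',4,(180,220,380,340))
save(grab_frame('side'),'s14.png',4,(190,90,370,230));save(grab_frame('top'),'t14.png',4,(225,140,365,280))
E
```

```text
[-8.28355544  0.97819889  5.70019617] [0.23123204 1.72613538 0.01333299] [ 0.60179171 -0.22505144  0.06112535]
```

View pics/w14.png

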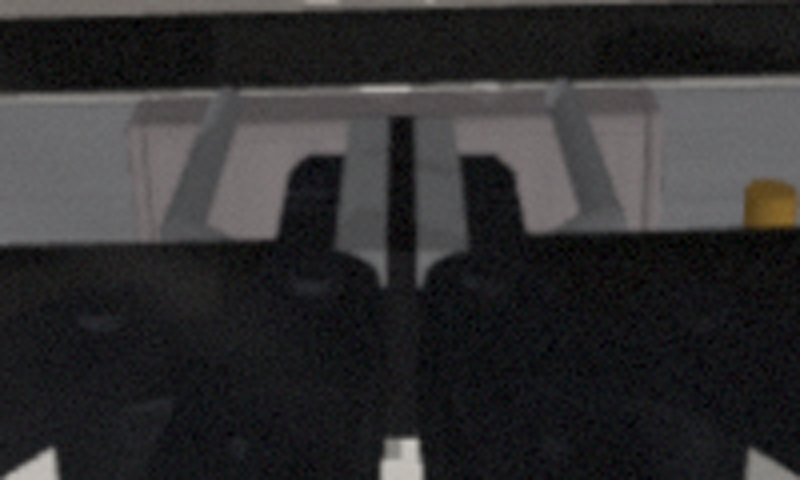

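View pics/s14.png

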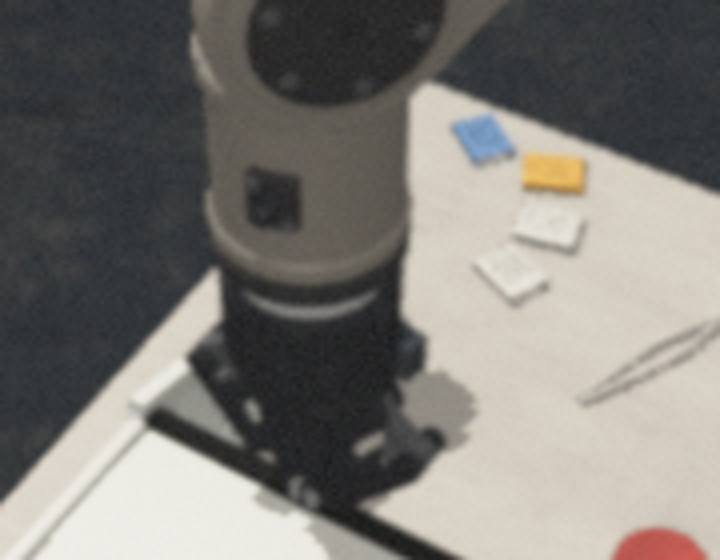

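Call:
carry_out:
  motion: "1 8 0 0 0; 1 8 0 0 0; 1 0 0 -11 0; 1 -5 0 0 0; 1 -5 0 0 0; 1 -2 0 0 0; 1 -1 0 0 0; 1 0 0 0 0"

```text
clock: 21.55
tcp_pos: [0.6009, -0.2249, 0.0721]
orientation: [0.005, -3.141, 0.0]
contact_force: [0.6, -0.6, -0.4]
grip_width: -0.0
```

Call:
carry_out:
  motion: "1 -1 0 0 0; 1 -1 0 0 0; 1 -1 0 0 0; 1 -1 0 0 0; 1 -1 0 0 0; 1 0 0 0 0; 1 0 0 0 0; 1 0 0 0 0"

```text
clock: 22.55
tcp_pos: [0.6034, -0.2249, 0.0721]
orientation: [0.003, -3.137, -0.002]
contact_force: [-7.6, 1.5, 6.1]
grip_width: 0.0001
```

```bash
python3 - <<'E'
from h import *
o=r.get_obs();print(o['contact_force'],o['moment'],o['tcp_pos'])
E
```

```text
[-7.63325487  1.46802002  6.11486505] [0.33296081 1.65952892 0.05382578] [ 0.60337115 -0.22494166  0.07205844]
```

Call:
carry_out:
  motion: "1 10 0 0 0; 1 30 0 -20 0; 1 45 0 -30 0; 1 45 0 -20 0; 1 20 0 0 0; 1 0 0 0 0; 1 0 0 0 0; 1 0 0 0 0"

```text
clock: 23.55
tcp_pos: [0.4571, -0.2253, 0.1421]
orientation: [-0.007, 3.142, -0.001]
contact_force: [-0.2, -0.2, 0.5]
grip_width: 0.0001
```

```bash
python3 - <<'E'
from h import *
o=r.get_obs();print(o['contact_force'],o['moment'],o['tcp_pos'])
save(grab_frame('wrist'),'w15.png')
save(grab_frame('side'),'s15.png',4,(190,90,370,230));save(grab_frame('top'),'t15.png',4,(225,140,365,280))
E
```

```text
[-0.24115832 -0.15951263  0.53415398] [0.02089676 0.00394737 0.04629007] [ 0.45712404 -0.22526885  0.14209074]
```

View pics/w15.png

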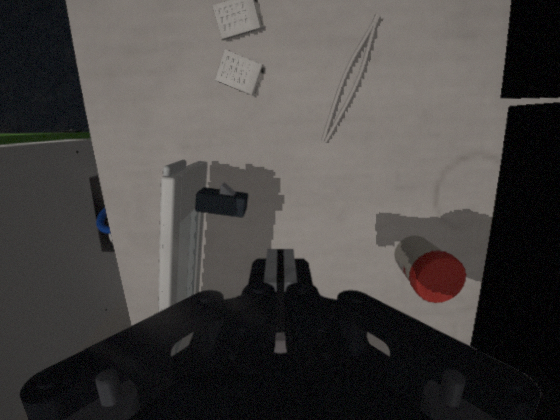

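View pics/s15.png

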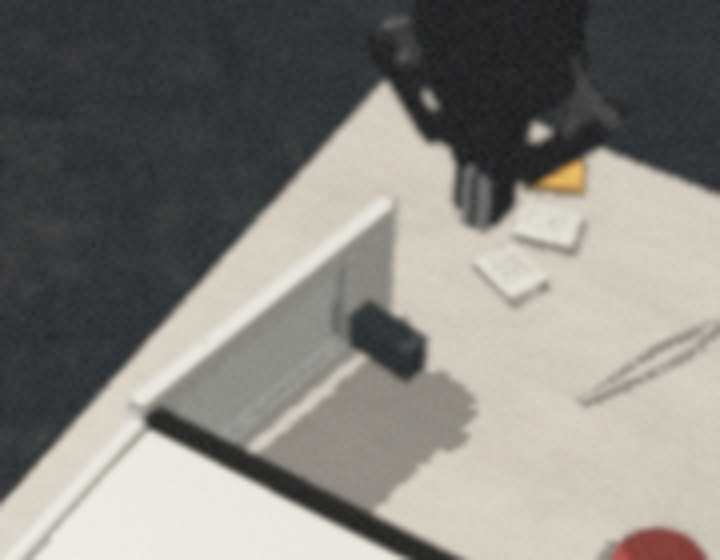

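View pics/t15.png

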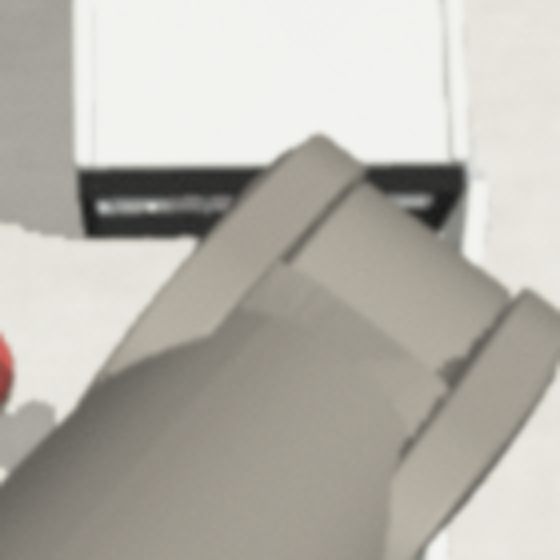

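Call:
carry_out:
  motion: "1 0 -30 -10 0; 1 0 -40 0 0; 1 0 -40 0 0; 1 0 -20 0 0; 1 0 0 0 0.18; 1 0 0 0 0.18; 1 0 0 0 0.18; 1 0 0 0 0.18"

```text
clock: 24.7
tcp_pos: [0.4567, -0.3554, 0.152]
orientation: [-1.11, -2.939, 0.0]
contact_force: [0.4, 1.0, 0.1]
grip_width: 0.0003
```

Call:
carry_out:
  motion: "1 0 0 0 0.18; 1 0 0 0 0.18; 1 0 0 0 0.18; 1 0 0 0 0.18; 1 0 0 0 0.03; 1 0 0 0 0; 1 0 0 0 0; 1 0 0 0 0"

```text
clock: 25.7
tcp_pos: [0.4564, -0.3554, 0.1524]
orientation: [2.102, 2.335, 0.001]
contact_force: [0.4, 0.6, -0.5]
grip_width: -0.0002
```

```bash
python3 - <<'E'
from h import *
o=r.get_obs();print(o['contact_force'],o['tcp_pos'],o['joints'].round(2),R.from_rotvec(o['orientation']).as_matrix().round(3).tolist())
w=cal('wrist');im=grab_frame('wrist');save(im,'w16.png');np.savez('w16.npz',K=w[0],D=w[1],e=w[2],A=w[3],im=im)
save(grab_frame('side'),'s16.png',4,(190,90,370,230));save(grab_frame('top'),'t16.png',4,(225,140,365,280))
E
```

```text
[ 0.41890638  0.62259307 -0.52254091] [ 0.45642153 -0.35542142  0.15238396] [-0.21  0.63  1.1   1.9  -0.65  1.03  1.27] [[-0.105, 0.995, 0.0], [0.995, 0.105, 0.0], [0.0, 0.0, -1.0]]
```

View pics/w16.png

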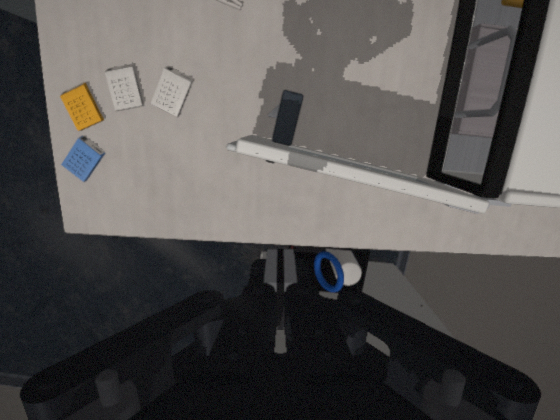

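View pics/s16.png

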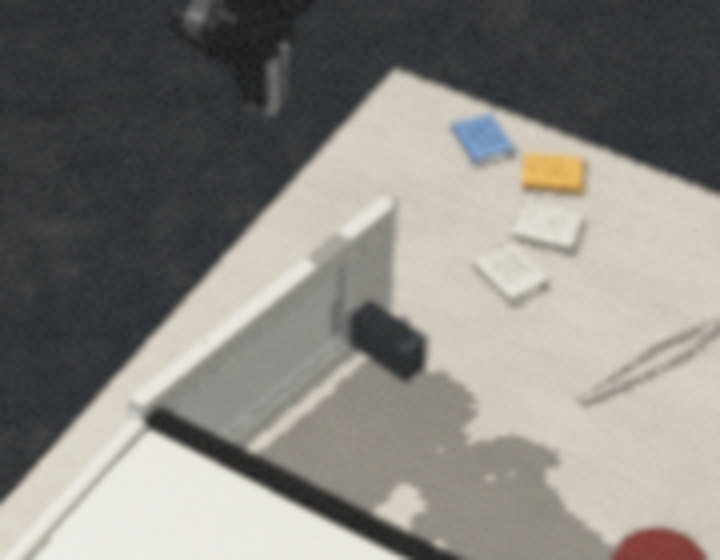

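View pics/t16.png

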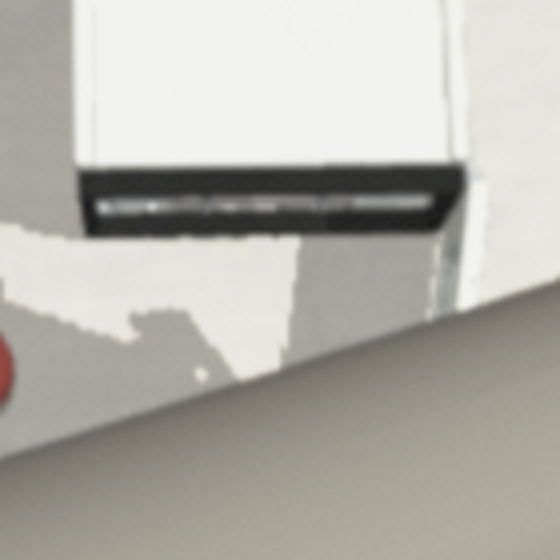

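```bash
python3 - <<'E'
from h import *
f=np.load('w16.npz');w=(f['K'],f['D'],f['e'],f['A']);save(f['im'],'w16z.png',5,(400,0,530,120));save(f['im'],'w16d.png',3,(220,120,500,220))
for n,p in [('free outer',(230,148)),('free inner',(240,139)),('hinge outer',(486,211)),('hinge inner',(487,203))]: print(n,onz(w,p,.108).round(4))
E
```

```text
free outer [ 0.4156 -0.303   0.108 ]
free inner [ 0.422  -0.2963  0.108 ]
hinge outer [ 0.6053 -0.3277  0.108 ]
hinge inner [ 0.6043 -0.3217  0.108 ]
```

View pics/w16z.png

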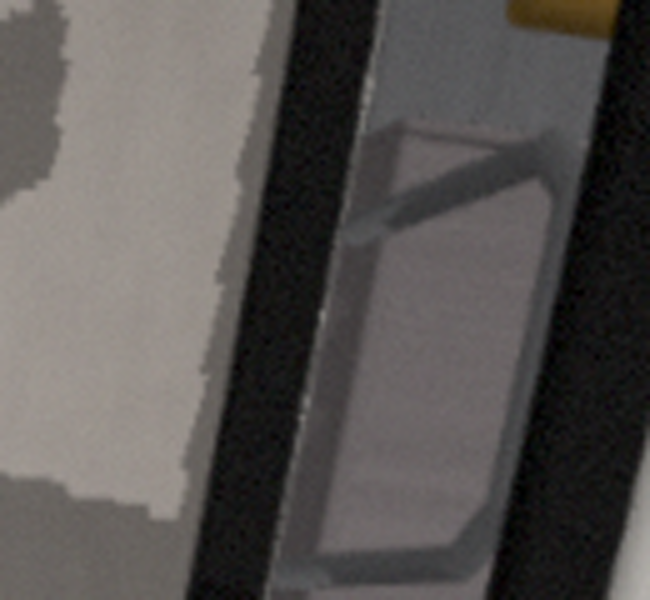

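View pics/w16d.png

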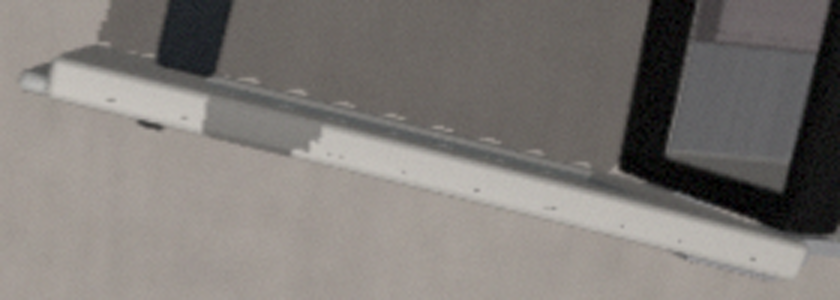

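```bash
python3 - <<'E'
from h import *
f=np.load('w16.npz');w=(f['K'],f['D'],f['e'],f['A'])
g=lambda x,y,z:onz(w,(400+x/5,y/5),z).round(4)
print('tray front top',g(350,400,.028),'bottom',g(305,400,.012),'tray left corner',g(400,122,.028))
print('sill outer',[g(210,400,z) for z in(0,.012)],'sill inner',[g(300,400,z) for z in (0,.01,.012)])
print('bar',g(500,400,.082),g(545,180,.082)); print('roof edge top', g(640,450,.108), 'lintel bottom',[g(530,400,z) for z in (.09,.1)])
E
```

```text
tray front top [ 0.6155 -0.2251  0.028 ] bottom [ 0.616  -0.2229  0.012 ] tray left corner [ 0.613  -0.1789  0.028 ]
sill outer [array([ 0.6033, -0.2229,  0.    ]), array([ 0.5974, -0.2253,  0.012 ])] sill inner [array([ 0.6216, -0.2206,  0.    ]), array([ 0.6161, -0.2226,  0.01  ]), array([ 0.615, -0.223,  0.012])]
bar [ 0.607  -0.2332  0.082 ] [ 0.6055 -0.2031  0.082 ]
roof edge top [ 0.6106 -0.2424  0.108 ] lintel bottom [array([ 0.606 , -0.2343,  0.09  ]), array([ 0.599 , -0.2366,  0.1   ])]
```

Call:
carry_out:
  motion: "1 0 0 25 0; 1 0 0 35 0; 1 0 0 17 0; 1 0 0 0 0; 1 8 0 0 0; 1 8 0 0 0; 1 6 0 0 0; 1 0 0 0 0"

```text
clock: 26.85
tcp_pos: [0.4545, -0.3327, 0.0755]
orientation: [2.102, 2.335, 0.001]
contact_force: [-0.9, 0.3, -0.2]
grip_width: -0.0
```

```bash
python3 - <<'E'
from h import *
o=r.get_obs();print(o['contact_force'],o['tcp_pos'],o['joints'].round(2))
w=cal('wrist');im=grab_frame('wrist');save(im,'w17.png')
E
```

```text
[-0.94918546  0.27168907 -0.20591229] [ 0.4544642  -0.33266047  0.07552546] [-0.18  0.69  0.99  1.98 -0.76  0.89  1.33]
```

View pics/w17.png

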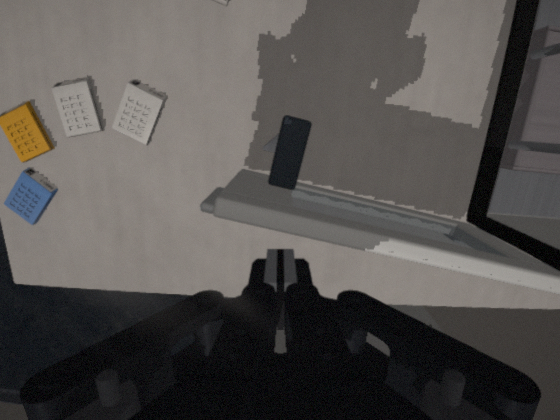

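Call:
carry_out:
  motion: "1 0 0 0 0.11; 1 0 0 0 0.11; 1 6 0 0 0; 1 5 0 0 0; 1 9 -1 0 0.06; 1 12 -1.2 0 0.08; 1 12 -1.2 0 0.08; 1 12 -1.2 0 0.08"

```text
clock: 27.9
tcp_pos: [0.4613, -0.2773, 0.0755]
orientation: [2.633, 1.713, 0.001]
contact_force: [0.5, -0.2, -0.8]
grip_width: -0.0004
```

```bash
python3 - <<'E'
from h import *
o=r.get_obs();print(o['contact_force'],o['tcp_pos'],o['joints'].round(2))
M=R.from_rotvec(o['orientation']).as_matrix();print(M[:,0].round(3));print(M.T@(np.array([.605,-.321,.075])-o['tcp_pos'])*1000)
w=cal('wrist');im=grab_frame('wrist');save(im,'w18.png')
E
```

```text
[ 0.51509999 -0.2491805  -0.84088039] [ 0.46125924 -0.27733795  0.07545824] [-0.37  0.75  1.14  2.05 -0.88  0.94  0.84]
[0.405 0.914 0.   ]
[ 18.28576377 149.10847289   0.53274552]
```

View pics/w18.png

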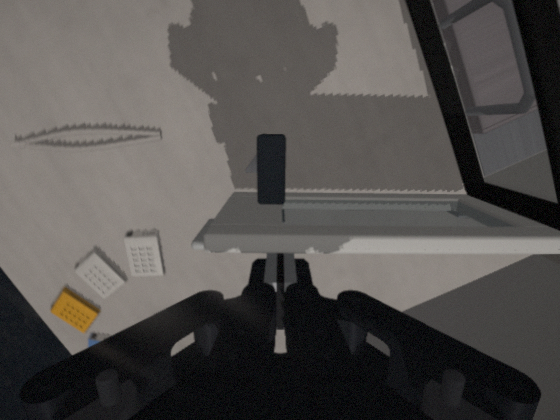

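Call:
carry_out:
  motion: "1 12 -1 0 0.08; 1 12 -1 0 0.08; 1 12 -1 0 0.08; 1 12 -1 0 0.08; 1 12 -1 0 0.08; 1 9 -0.9 0 0.06; 1 8 -0.8 0 0.05; 1 6 -0.6 0 0.04"

```text
clock: 28.95
tcp_pos: [0.5054, -0.2081, 0.0751]
orientation: [-2.998, -0.938, 0.001]
contact_force: [-1.4, -0.3, 0.5]
grip_width: -0.0
```

```bash
cat > st.py <<'E'
from h import *
import sys
o=r.get_obs();M=R.from_rotvec(o['orientation']).as_matrix();x=M[:,0]
print(o['clock'],'F',o['contact_force'].round(2),'tool',(M.T@o['contact_force']).round(2),'tcp',o['tcp_pos'].round(4),'j',o['joints'].round(2),'doorang(tool)',round(np.arctan2(x[1],x[0])-.03,3),'hinge in tool',((M.T@(np.array([.605,-.321,.075])-o['tcp_pos']))*1000).round(1))
p=o['tcp_pos'][:2]-np.array([.605,-.321]);d=np.hypot(*p);print('ang from pos',round(np.pi/2-0,3) and round((np.arctan2(p[1],p[0])-np.pi/2-.03)-np.arctan(19/149),3))
E
python3 st.py; python3 - <<'E'
from h import *
save(grab_frame('wrist'),'w19.png')
E
```

```text
28.95 F [-1.41 -0.28  0.5 ] tool [-1.32 -0.58 -0.5 ] tcp [ 0.5054 -0.2081  0.0751] j [-0.56  0.88  1.26  2.03 -1.    1.05  0.24] doorang(tool) 0.576 hinge in tool [ 17.5 149.6   0. ]
ang from pos 0.566
```

View pics/w19.png

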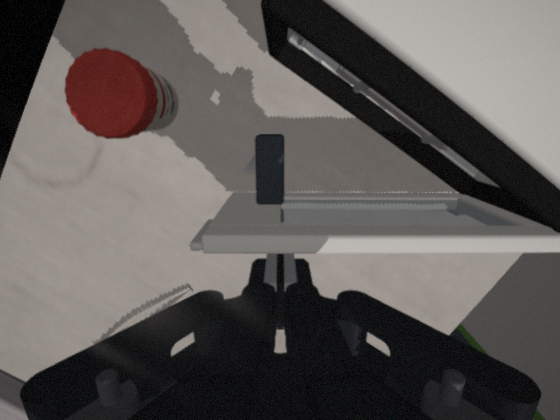

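Call:
carry_out:
  motion: "1 7.5 -0.7 0 0.05; 1 7.5 -0.7 0 0.05; 1 7.5 -0.7 0 0.05; 1 7.5 -0.7 0 0.05; 1 6 -0.6 0 0.04; 1 6 -0.6 0 0.04; 1 4.5 -0.5 0 0.03; 1 3 -0.4 0 0.02"

```text
clock: 30.0
tcp_pos: [0.5474, -0.1821, 0.0752]
orientation: [-3.112, -0.431, 0.0]
contact_force: [-0.8, 0.1, 0.6]
grip_width: -0.0
```

```bash
python3 st.py; python3 - <<'E'
from h import *
save(grab_frame('wrist'),'w20.png');save(grab_frame('side'),'s20.png',4,(190,90,370,230))
E
```

```text
30.0 F [-0.78  0.06  0.62] tool [-0.74 -0.27 -0.62] tcp [ 0.5474 -0.1821  0.0752] j [-0.6   0.97  1.3   1.96 -1.06  1.14 -0.14] doorang(tool) 0.245 hinge in tool [ 17.7 149.3   0.2]
ang from pos 0.236
```

View pics/w20.png

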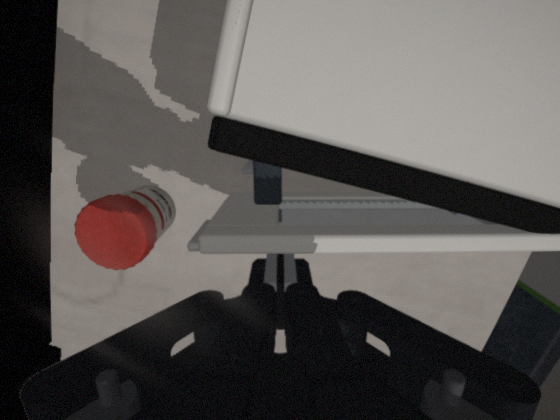

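View pics/s20.png

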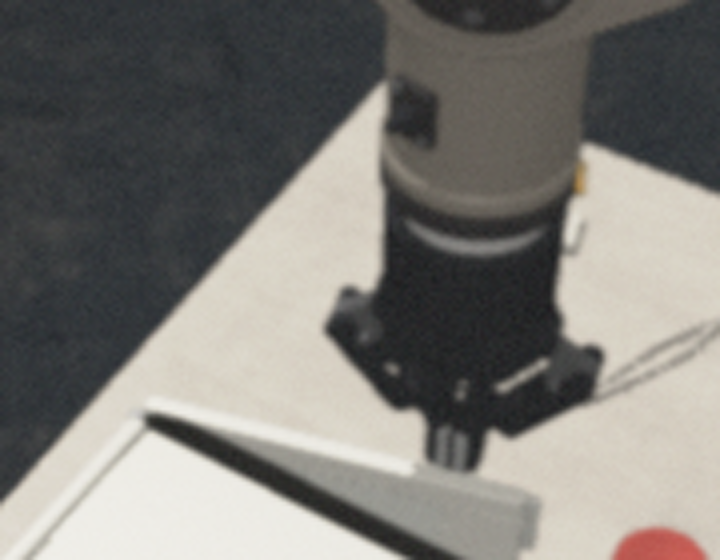

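Call:
carry_out:
  motion: "1 1.5 -0.2 0 0.01; 1 1.5 -0.2 0 0.01; 1 1.5 -0.2 0 0.01; 1 1.5 -0.2 0 0.01; 1 1.5 -0.2 0 0.01; 1 1.5 -0.2 0 0.01; 1 1.5 -0.2 0 0.01; 1 1 -0.1 0 0.01"

```text
clock: 31.1
tcp_pos: [0.5583, -0.1778, 0.0753]
orientation: [-3.127, -0.305, 0.0]
contact_force: [-1.2, -0.7, 0.5]
grip_width: -0.0
```

```bash
python3 st.py
```

```text
31.1 F [-1.16 -0.72  0.5 ] tool [-1.28  0.48 -0.5 ] tcp [ 0.5583 -0.1778  0.0753] j [-0.61  0.99  1.31  1.94 -1.07  1.16 -0.23] doorang(tool) 0.164 hinge in tool [ 18.2 149.5   0.3]
ang from pos 0.159
```

Call:
carry_out:
  motion: "1 0.8 -0.1 0 0.005; 1 0.8 -0.1 0 0.005; 1 0.8 -0.1 0 0.005; 1 0.8 -0.1 0 0.005; 1 0.8 -0.1 0 0.005; 1 0.8 -0.1 0 0.005; 1 0.8 -0.1 0 0.005; 1 0 0 0 0"

```text
clock: 32.1
tcp_pos: [0.5623, -0.1764, 0.0752]
orientation: [-3.131, -0.249, 0.003]
contact_force: [-7.1, 0.7, 3.3]
grip_width: 0.0002
```

```bash
python3 st.py
```

```text
32.1 F [-7.07  0.7   3.33] tool [-6.88 -1.81 -3.31] tcp [ 0.5623 -0.1764  0.0752] j [-0.61  1.    1.32  1.93 -1.08  1.17 -0.27] doorang(tool) 0.129 hinge in tool [1.930e+01 1.495e+02 1.000e-01]
ang from pos 0.13
```

Call:
carry_out:
  motion: "1 0.5 -0.1 0 0.003; 1 0.5 0 0 0.003; 1 0.5 -0.1 0 0.003; 1 0.5 0 0 0.003; 1 0.5 -0.1 0 0.003; 1 0.5 0 0 0.003; 1 0 0 0 0; 1 0 0 0 0"

```text
clock: 33.1
tcp_pos: [0.5643, -0.1757, 0.0752]
orientation: [-3.133, -0.22, 0.005]
contact_force: [-9.0, 1.8, 4.9]
grip_width: -0.0001
```

```bash
python3 st.py
```

```text
33.1 F [-8.98  1.84  4.87] tool [-8.65 -3.08 -4.84] tcp [ 0.5643 -0.1757  0.0752] j [-0.61  1.    1.32  1.92 -1.08  1.18 -0.29] doorang(tool) 0.11 hinge in tool [ 2.000e+01  1.495e+02 -1.000e-01]
ang from pos 0.116
```

Call:
carry_out:
  motion: "1 0.4 -0.2 -0.4 0.003; 1 0.4 -0.2 -0.4 0.003; 1 0.4 -0.2 -0.2 0.003; 1 0.4 -0.2 0 0.003; 1 0.4 0 0 0.003; 1 0.4 0 0 0.003; 1 0 0 0 0; 1 0 0 0 0"

```text
clock: 34.1
tcp_pos: [0.5656, -0.1752, 0.0753]
orientation: [-3.136, -0.191, 0.008]
contact_force: [-9.2, -1.6, -0.2]
grip_width: -0.0
```

```bash
python3 st.py
```

```text
34.1 F [-9.15 -1.56 -0.24] tool [-9.27  0.44  0.29] tcp [ 0.5656 -0.1752  0.0753] j [-0.61  1.01  1.32  1.92 -1.08  1.18 -0.31] doorang(tool) 0.091 hinge in tool [ 21.5 149.5   0.2]
ang from pos 0.107
```

Call:
carry_out:
  motion: "1 0.5 0 -0.1 0; 1 0.4 0 -0.1 0; 1 0.5 -0.1 0 0; 1 0.4 0 -0.1 0; 1 0.5 0 0 0; 1 0.4 -0.1 0 0; 1 0 0 0 0; 1 0 0 0 0"

```text
clock: 35.1
tcp_pos: [0.5675, -0.1748, 0.0754]
orientation: [-3.136, -0.19, 0.01]
contact_force: [-10.5, -2.6, -0.6]
grip_width: -0.0001
```

```bash
python3 st.py
```

```text
35.1 F [-10.46  -2.64  -0.65] tool [-10.7    1.36   0.71] tcp [ 0.5675 -0.1748  0.0754] j [-0.61  1.01  1.32  1.91 -1.08  1.19 -0.32] doorang(tool) 0.091 hinge in tool [ 19.6 149.7   0.2]
ang from pos 0.095
```

Call:
carry_out:
  motion: "1 0.5 0.1 0 0.002; 1 0.4 0 0 0.002; 1 0.5 0 0 0.002; 1 0.4 0 0 0.002; 1 0.5 0 0 0.002; 1 0.4 0 0 0.002; 1 0 0 0 0; 1 0 0 0 0"

```text
clock: 36.1
tcp_pos: [0.5695, -0.1742, 0.0754]
orientation: [-3.136, -0.171, 0.012]
contact_force: [-12.0, -0.8, 0.9]
grip_width: 0.0001
```

```bash
python3 st.py
```

```text
36.1 F [-12.04  -0.81   0.93] tool [-12.07  -0.51  -0.84] tcp [ 0.5695 -0.1742  0.0754] j [-0.61  1.01  1.32  1.91 -1.08  1.19 -0.33] doorang(tool) 0.079 hinge in tool [ 19.4 149.8  -0. ]
ang from pos 0.081
```

Call:
carry_out:
  motion: "1 0.3 0 0 0.001; 1 0.3 0 0 0.001; 1 0.3 0 0 0.001; 1 0.3 0 0 0.001; 1 0.3 0 0 0.001; 1 0 0 0 0; 1 0 0 0 0; 1 0 0 0 0"

```text
clock: 37.1
tcp_pos: [0.5707, -0.174, 0.0754]
orientation: [-3.136, -0.163, 0.012]
contact_force: [-13.4, 0.6, 1.8]
grip_width: 0.0
```

```bash
python3 st.py
```

```text
37.1 F [-13.42   0.57   1.83] tool [-13.3   -1.96  -1.72] tcp [ 0.5707 -0.174   0.0754] j [-0.61  1.01  1.32  1.9  -1.08  1.2  -0.34] doorang(tool) 0.074 hinge in tool [ 1.890e+01  1.498e+02 -1.000e-01]
ang from pos 0.072
```

Call:
carry_out:
  motion: "1 0.3 -0.1 -0.1 0.001; 1 0.3 -0.1 -0.1 0.001; 1 0.3 0 0 0.001; 1 0.2 0 0 0.001; 1 0 0 0 0; 1 0 0 0 0; 1 0 0 0 0; 1 0 0 0 0"

```text
clock: 38.1
tcp_pos: [0.5741, -0.1733, 0.0754]
orientation: [-3.137, -0.159, 0.007]
contact_force: [-6.3, -1.5, -3.8]
grip_width: -0.0002
```

```bash
python3 st.py
```

```text
38.1 F [-6.27 -1.5  -3.83] tool [-6.37  0.86  3.86] tcp [ 0.5741 -0.1733  0.0754] j [-0.61  1.02  1.32  1.9  -1.08  1.19 -0.35] doorang(tool) 0.071 hinge in tool [ 15.8 150.    0.2]
ang from pos 0.049
```

Call:
carry_out:
  motion: "1 -1 0 0.3 0; 1 -1 0 0.3 0; 1 -1 0 0 0; 1 -1 0 0 0; 1 -2 0 0 0; 1 -3 0 0 0; 1 -5 0 0 0; 1 -8 0 0 0"

```text
clock: 39.1
tcp_pos: [0.5545, -0.1755, 0.0763]
orientation: [3.137, 0.162, 0.0]
contact_force: [0.1, -0.6, 0.6]
grip_width: -0.0001
```

```bash
python3 st.py;python3 - <<'E'
from h import *
save(grab_frame('wrist'),'w21.png');save(grab_frame('side'),'s21.png',4,(190,90,370,230))
E
```

```text
39.1 F [ 0.1  -0.64  0.58] tool [ 0.04  0.65 -0.58] tcp [ 0.5545 -0.1755  0.0763] j [-0.62  1.    1.33  1.95 -1.09  1.18 -0.31] doorang(tool) 0.073 hinge in tool [ 35.3 149.9   1.3]
ang from pos 0.177
```

View pics/w21.png

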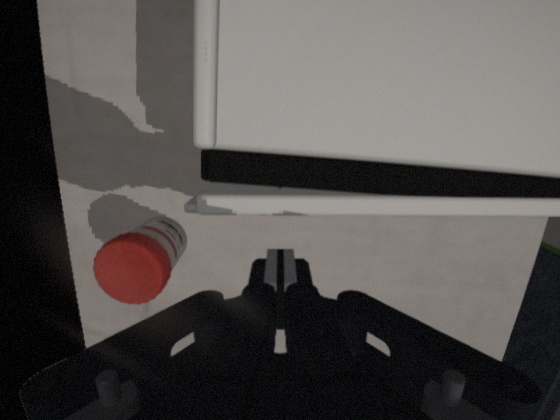

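View pics/s21.png

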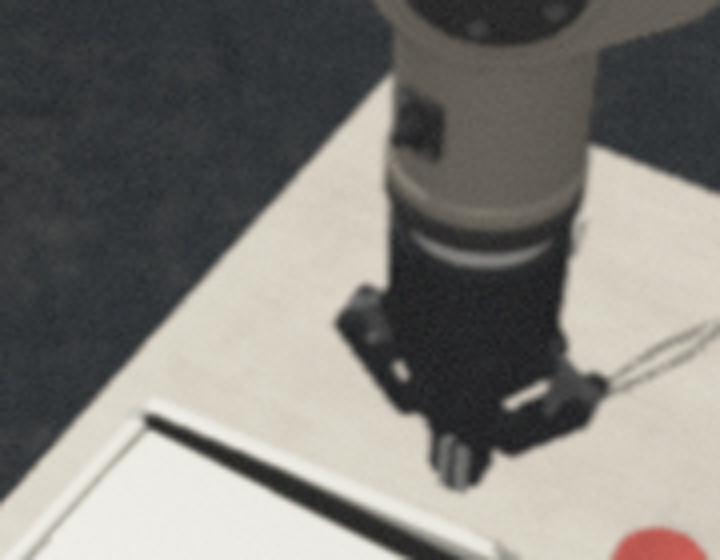

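```bash
python3 - <<'E'
from h import *
w=cal('wrist');im=grab_frame('wrist');g=cv2.cvtColor(im,cv2.COLOR_RGB2GRAY).astype(int)
def ang(rows):
    P=[]
    for u in range(225,545,10):
        v=rows(u)
        if v: P.append(onz(w,(u,v),.108)[:2])
    P=np.array(P);A=np.polyfit(P[:,1],P[:,0],1);res=P[:,0]-np.polyval(A,P[:,1]);k=abs(res)<.002
    A=np.polyfit(P[k,1],P[k,0],1);return -np.arctan(A[0]),A,len(P),k.sum(),abs(res[k]).max(),np.polyval(A,-.2)
# roof edge: bright->dark from above ; door: dark->bright 
def roof(u):
    c=g[130:192,u];d=np.diff(c);i=d.argmin();return 130+i+.5 if d[i]<-15 else None
def door(u):
    c=g[170:212,u];d=np.diff(c);i=d.argmax();return 170+i+.5 if d[i]>15 else None
a=ang(roof);b=ang(door);print(a);print(b);print('door angle',b[0]-a[0])
print(r.get_obs()['clock'])
E
```

```text
(np.float64(0.028999263864105562), array([-0.0290074 ,  0.60730572]), 32, np.int64(32), np.float64(0.0002791394156971272), np.float64(0.613107203051847))
(np.float64(0.05427778271528445), array([-0.05433115,  0.5881648 ]), 32, np.int64(32), np.float64(0.0014763315117515274), np.float64(0.5990310313680218))
door angle 0.02527851885117889
39.25
```

Call:
carry_out:
  motion: "1 -15 0 0 0; 1 -15 0 -10 0; 1 -10 0 -20 0; 1 0 0 -20 0; 1 0 0 -20 0; 1 0 0 -10 0; 1 0 0 0 0; 1 0 0 0 0"

```text
clock: 40.25
tcp_pos: [0.5145, -0.1792, 0.1556]
orientation: [-3.137, -0.161, 0.001]
contact_force: [-0.6, -0.4, -0.1]
grip_width: -0.0001
```

```bash
python3 st.py; python3 - <<'E'
from h import *
w=cal('wrist');im=grab_frame('wrist');save(im,'w22.png');np.savez('w22.npz',K=w[0],D=w[1],e=w[2],A=w[3],im=im)
save(grab_frame('top'),'t22.png',4,(225,100,365,240))
save(grab_frame('side'),'s22.png',4,(190,140,330,280))
E
```

```text
40.25 F [-0.63 -0.41 -0.08] tool [-0.67  0.35  0.08] tcp [ 0.5145 -0.1792  0.1556] j [-0.69  0.83  1.42  1.97 -0.9   1.2  -0.37] doorang(tool) 0.073 hinge in tool [ 75.5 150.4  80.4]
ang from pos 0.411
```

View pics/w22.png

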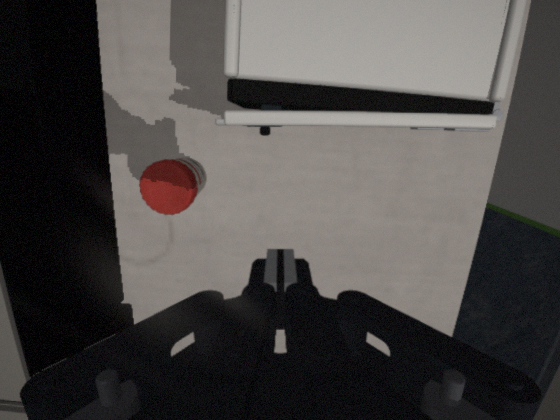

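View pics/s22.png

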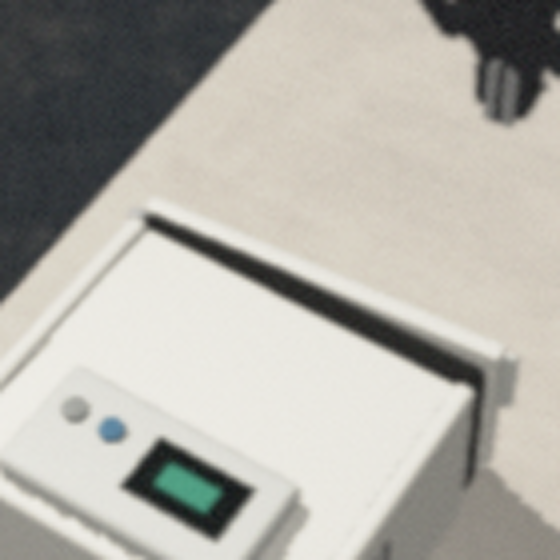

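```bash
python3 - <<'E'
from h import *
f=np.load('w22.npz');w=(f['K'],f['D'],f['e'],f['A']);save(f['im'],'w22z.png',2.6,(205,60,510,150))
def a(p,q):
    P,Q=onz(w,p,.108),onz(w,q,.108);print(P.round(4),Q.round(4));d=Q-P;return np.arctan2(d[0],-d[1])
r1=a((240,78.5),(492,100));d1=a((230,110.5),(495,116));d2=a((230,123.5),(492,130))
print(r1,d1-r1,d2-r1)
E
```

```text
[ 0.6104 -0.1421  0.108 ] [ 0.6163 -0.3125  0.108 ]
[ 0.5897 -0.1368  0.108 ] [ 0.6064 -0.3176  0.108 ]
[ 0.5812 -0.1373  0.108 ] [ 0.597  -0.3181  0.108 ]
0.03462423997491813 0.05752973848950069 0.052296528790298474
```

View pics/w22z.png

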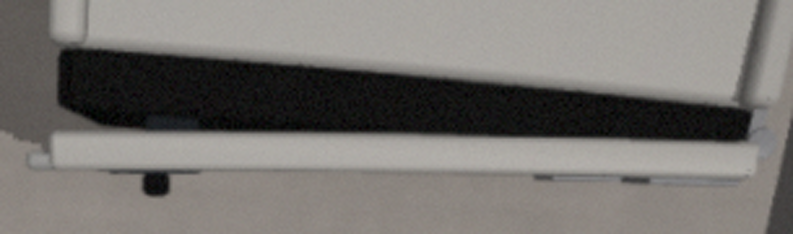

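```bash
python3 - <<'E'
from bench import r
print(r.get_obs()['clock']);print(r.hand_in())
E
```

```text
40.4
the job is handed in; nothing more can be done
None
```

The job is done and handed in at about 40 s. The yellow-lidded pot is in the tray's seat, the tray is home and the door is shut on its latch. No verdict was reported.

- **Pot:** I gripped it by the lid and lowered it into the seat, lined up to about 0.5 mm, then let go. The wrist camera showed it upright in the seat. I did not measure its pose again before the door closed.
- **Tray:** I pushed it by the handle bar until it met a stiff stop at about 8 N. I repeated the push with the fingers 11 mm higher, and it stopped within 2 mm of the same place. The handle had moved about 89 mm by camera. The camera positions of the tray front (0.611 to 0.616 m) and the roof edge (0.611 to 0.613 m) disagree by a few millimetres. They fit a fully closed tray but do not prove it to the millimetre.
- **Door:** I pressed gently. The push rose to 13.4 N, then fell to 6.3 N as the door moved forward about 3 mm, which I read as the latch snapping in. After I let go, two edges of the door gave angles of 0.052 and 0.058 rad. An earlier, rougher reading gave 0.025 rad. All three are under the 0.085 limit, and an unlatched door would rest at 0.095 or more.
- **Red-lidded pot:** the robot never came near it, and it looked unmoved in the last pictures. I did not measure its position again.
- **At hand-in:** the arm stood clear of everything.

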